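# Put away the washed bike parts

### The job

Put away the washed bike parts: drop every blue tyre lever end-down into a slot of the wooden block, one to a slot, and sort the bar-end plugs by colour, the red ones into the clear red-trimmed box and the yellow ones into the yellow tray. Leave the box with its flap fully shut, and leave the grey plug and the little round tin where they stand.

Things in the scene. Friction and masses are not known exactly. Their poses are not given: they have to be found in the camera images.
- lever1: blue plastic tyre lever, a flat bar 140 long, 20 wide, 10 thick (mm), 30 g. Origin at its centre; its z runs along the length, y across the width, x through the thickness. It starts on the sloped drying rack: its upper end leans 30 degrees from upright towards the robot, and the upper 59 mm stick out free above the rack's board. Any of the three may be absent; either end may go down, and any slot will do
- lever2: blue plastic tyre lever, a flat bar 140 long, 20 wide, 10 thick (mm), 30 g. Origin at its centre; its z runs along the length, y across the width, x through the thickness. It starts on the sloped drying rack: its upper end leans 30 degrees from upright towards the robot, and the upper 59 mm stick out free above the rack's board. Any of the three may be absent; either end may go down, and any slot will do
- lever3: blue plastic tyre lever, a flat bar 140 long, 20 wide, 10 thick (mm), 30 g. Origin at its centre; its z runs along the length, y across the width, x through the thickness. It starts on the sloped drying rack: its upper end leans 30 degrees from upright towards the robot, and the upper 59 mm stick out free above the rack's board. Any of the three may be absent; either end may go down, and any slot will do
- red1: red bar-end plug, a stubby cylinder 30 mm in diameter and 28 mm tall, 30 g, standing on its flat end on the ledge. Origin at its centre, z its axis. May be absent
- red2: red bar-end plug, a stubby cylinder 30 mm in diameter and 28 mm tall, 30 g, standing on its flat end on the ledge. Origin at its centre, z its axis. May be absent
- red3: red bar-end plug, a stubby cylinder 30 mm in diameter and 28 mm tall, 30 g, standing on its flat end on the ledge. Origin at its centre, z its axis. May be absent
- yellow1: yellow bar-end plug, otherwise the same as the red ones (cylinder, 30 mm diameter, 28 mm tall, origin at its centre). May be absent
- yellow2: yellow bar-end plug, otherwise the same as the red ones (cylinder, 30 mm diameter, 28 mm tall, origin at its centre). May be absent
- yellow3: yellow bar-end plug, otherwise the same as the red ones (cylinder, 30 mm diameter, 28 mm tall, origin at its centre). May be absent
- flap_box: clear acrylic box with red trim round its rim and a red floor, fixed to the ledge: outside 120 (x) by 150 (y) by 50 mm high, walls and floor 5 mm. Origin at the centre of its underside. Its flap is hinged on the rim on its +x side (away from the robot). It stands at the left or the right end of the work area
- flap (a joint): angle of the clear hinged flap of the acrylic box, rad: 0 is shut flat on the rim, about 1.57 upright, 1.9 its stop leaning back. The hinge is stiff enough (about 0.13 N m) that the flap stays where it is left; 2 to 3 N at its edge move it. It starts open
- flap_edge (a point): middle of the flap's free edge, a red bar 10 by 7 mm across the whole 150 mm width, 115 mm from the hinge line. The flap plate is 5 mm thick. When open, the face that will be the top looks away from the robot
- flap_hinge (a point): middle of the flap's hinge line, on the box's +x rim, 50 mm above the ledge; the hinge runs along the box's y and the point has the box's axes
- yellow_tray: open yellow plastic tray, fixed to the ledge: outside 120 (x) by 150 (y) by 40 mm high, walls and floor 5 mm. Origin at the centre of its underside. It stands at the end of the work area opposite the acrylic box
- block: slotted wooden block, fixed: 70 (x) by 190 (y) by 70 mm high, with three slots open at the top, each 18 (x) by 30 (y) mm and 60 mm deep, centred at x 0 and y -60, 0 and +60 mm. Origin at the centre of its underside
- rack: white sloped drying rack on an aluminium foot, fixed: foot 100 (x) by 190 (y) by 10 mm, a board leaning 30 degrees from upright with its top towards the robot, about 92 mm high, which holds up to three levers at y -60, 0 and +60 mm between low ribs. Origin at the centre of the foot's underside. The levers lie on the board's face that looks away from the robot and stand on a small ledge at its bottom
- grey_plug: grey plug of the same shape and size as the red and yellow ones; it stays where it is. Origin at its centre
- tin: small round aluminium tin with a green lid, 36 mm in diameter, 22 mm high, stands among the plugs; it stays where it is. Origin at the centre of its underside
Not all that is in view belongs to the job. There is more than one size of the yellow_tray; the one meant has the size given above.

How it is judged:
By the outcome, as a careful person would: the job done as asked, in the order asked, and still so for the second after the job is handed in, with the robot touching nothing.
Of red1, red2, red3 only 2 to 3 are there at a start; the rules pass over those that are not, and their reading is None.
Of yellow1, yellow2, yellow3 only 1 to 2 are there at a start; the rules pass over those that are not, and their reading is None.
Of lever1, lever2, lever3 only 2 to 3 are there at a start; the rules pass over those that are not, and their reading is None.
At some moment in a run one of red1, red2, red3, yellow1, yellow2, yellow3 may be knocked a few centimetres aside while the robot is not near it.
It also fails if it takes over 210 s, if anything falls off the work surface, if the arm or the gripper's body presses on something with over 40 N, if the wrist force passes 120 N, or if a joint passes its speed limit or range.

### The arm

A 6-joint arm with a two-finger parallel gripper is mounted at the origin on the work surface. World frame = base frame: x ahead of the robot, y to its left, z up, the work surface at z = 0. Lengths are in m, angles in rad, forces in N, time in s.
With the tool pointing down it reaches from about 0.35 to 0.775 m from the base axis. Payload 5.5 kg.
Tool frame: the origin (TCP) lies at the very end of the fingers, on their centre line; the grasp point (between the pads) lies 19 mm behind it (env.grip_depth is the distance from the TCP to the grasp point, in m); z points along the fingers, y is the direction in which the jaws open and shut (so a half turn about z gives the same grasp; the last joint's range is limited). The gripper opens to 85 mm and grips with 20 to 120 N. Pads are 22 mm wide; open, the fingers measure 114 mm over their backs; the gripper's body (76 mm by 85 mm) begins 54 mm behind the grasp point. The pads swing forward as they close: fully open they stand 13 mm farther back than shut.
Start: joints at [1.063, 0.313, 0.046, 1.304, 0, 1.431], TCP at [0.207, 0.537, 0.231] pointing down, gripper open.
Joint ranges: [-2.76, 2.76], [-0.86, 1.69], [-1.03, 1.26], [-2.2, 2.34], [-1.47, 1.5], [-3.14, 3.14]. Speed limits (rad/s): [2.57, 2.57, 3.14, 3.14, 3.14, 3.14].

### API

Orientations are given as a unit quaternion [w, x, y, z].
In Python, from workcell import env gives the robot as it stands.
- The arm moves only by the tool step_arm, never from a script. Its argument "series" is a list of rows, each a list of 3 entries, a list of its own where there are three numbers: the shift along the world's x, y, z in cm, then the turn about the world's z in rad, then the closure in counts, from 0 (fully open) to 255 (shut). A call has 1 to 5 rows; each row is the pose to reach, as a shift and turn from the pose measured when the call began; what a row does not reach only later rows make up. A row lasts 1/8 s, in which the tool goes at most 62.5 mm and 10.7 degrees, less where a joint would pass 70% of its speed; a pose out of reach is approached as far as the arm can. A call with a gripper value outside its range is refused whole. The fingers move at their own pace and stop on an object; "newtons" is the grip in N (left out, the last holds). Time passes only in rows, so rows that repeat a pose let the fingers close. It gives the time, the measured TCP pose, the force and the opening at its end, in the units of the state.
- env.get_state(): the state, without advancing time (a new reading comes with each control period).
- env.read_camera(name): name is "scene" or "top" or "wrist"; returns a dict with "frame" (420x560x3 uint8, red, green, blue), "vertical_fov" (degrees; the focal length in pixels is half the picture's height over the tangent of half this angle, whatever the lens; pixels are square), "cx", "cy" (the principal point, pixels), "camera_from_world" (4x4, takes a point from world to camera coordinates). Camera axes: x right, y down, z forward; pixel columns grow to the right and rows downward; lengths in m; the calibration is good to about 2 mm. The wrist camera is an equidistant fisheye: a pixel r from the principal point sees the ray r / f radians off the axis. A picture is of the moment at which its call begins. There is no depth.
- env.hand_in(): hands the job in, once; it reports no verdict.
The state is a dict: "clock": time; "joint_pos": joint angles; "qvel": joint speeds; "tau": joint torques, N m; "tcp_pos": TCP position; "orientation": TCP orientation; "wrist_force": force on the tool from outside, world axes, zero at the start; "ft_torque": the same for the moment, N m; "finger_gap": finger opening in m.
Only numpy, scipy, OpenCV 4.12 (cv2) and the standard library are available. Lean on these libraries where they do the work, as an engineer would, in place of code of your own. Each camera call takes 0.05 s, during which the arm holds its last target.

## Working session

There is one attempt and no reset: what is moved stays moved. The work goes in short steps, Python scripts to look and compute and a tool call to move; the robot and the scene stay as the last step left them, time stands still between calls to the robot, and variables do not carry over. Pictures are saved under pics/ and viewed, and the job is handed in when it is done.

Besides the shell and the picture viewer there is one more tool, called by a JSON object that holds its "op" and its "data". step_arm: Moves the arm, as the interface text tells. Its arguments: {"type":"object","properties":{"series":{"type":"array"},"newtons":{"type":"number"}},"required":["series"]}

```bash
ls; mkdir -p pics
python3 - <<'E'
from workcell import env
import cv2
print(env.get_state())
for n in ["scene","top","wrist"]:
    c=env.read_camera(n)
    cv2.imwrite(f"pics/a_{n}.png",c["frame"][:,:,::-1])
    print(n,c["vertical_fov"],c["cx"],c["cy"],c["camera_from_world"].tolist())
E
```

```text
pics
{'clock': 0.0, 'joint_pos': array([ 1.06340415e+00,  3.14023435e-01,  4.49504899e-02,  1.30362122e+00,
       -5.52050917e-06,  1.43119111e+00]), 'qvel': array([-0.00118995, -0.00028241,  0.00043375,  0.00040508,  0.00161828,
       -0.00025202]), 'tau': array([-1.45374725e-03, -4.80629683e+01,  2.98532456e+01,  1.93194434e-02,
       -3.57295430e-04,  1.22055087e-05]), 'tcp_pos': array([0.20649303, 0.53607011, 0.23038414]), 'orientation': array([-2.99030833e-04,  1.82858700e-01,  9.83138747e-01, -9.00575452e-04]), 'wrist_force': array([0.91048859, 0.13652966, 0.08007077]), 'ft_torque': array([ 0.02071579, -0.0642244 ,  0.02244332]), 'finger_gap': 0.08508840804920498}
scene 53.58163001721435 277.6327312315958 212.07098206753173 [[0.3502699495627763, 0.93654975501815, 0.013620528944703702, -0.17471033411699324], [0.7459868634522181, -0.2701467455254667, -0.6087071015182266, -0.2669634472870781], [-0.5664049452379563, 0.22337254141331267, -0.7932781011426862, 1.2806149143142775], [0.0, 0.0, 0.0, 1.0]]
top 48.69533029470247 279.2875271482185 207.2566346872873 [[-0.0194188348538062, -0.9997326667587711, 0.012550054514470055, 0.02830754905864102], [-0.997202425548051, 0.01846040651250062, -0.07243297503538747, 0.42154769797808517], [0.07218193218530825, -0.013921508782771853, -0.9972943197768683, 1.2905803034142935], [0.0, 0.0, 0.0, 1.0]]
wrist 65.70646984690485 277.0698535354723 206.1536040573684 [[0.3592350986493374, 0.9332454800302054, -0.0017372108657041265, -0.5740272888402542], [0.8945389484710162, -0.3438040162258189, 0.28565515590544643, -0.037678741214187524], [0.2659891230234214, -0.10417136089246436, -0.9583309000564695, 0.3800197973645664], [0.0, 0.0, 0.0, 1.0]]
```

View pics/a_scene.png

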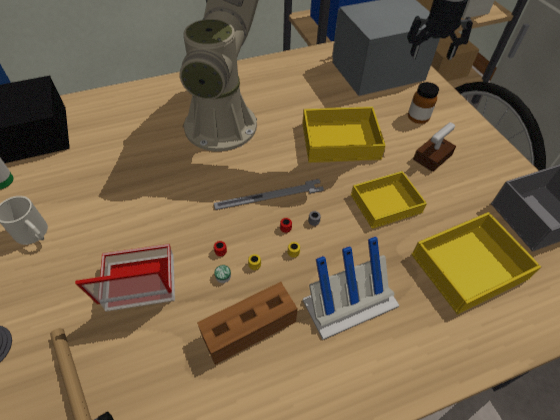

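View pics/a_top.png

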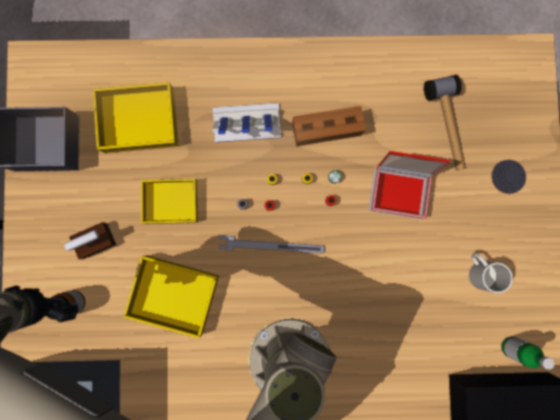

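View pics/a_wrist.png

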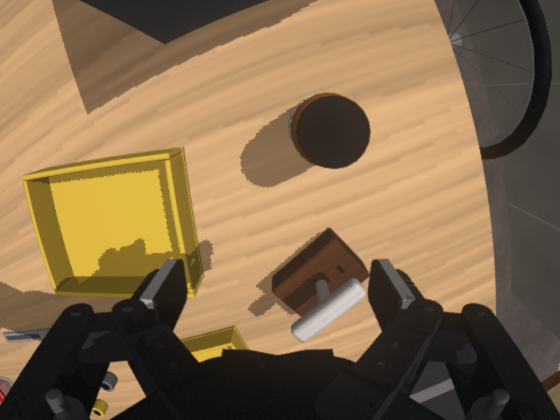

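The scene shows three levers on the rack, top view (224–268,124), and the block at (330,125). The flap box is on the right at (402,190). The small yellow tray at (170,200) is about 55x43 px, which fits 150x120 mm. The plugs are between them: 2 yellow, 2 red, grey and the tin. Next I'll measure them.

```bash
cat > h.py <<'E'
import numpy as np, cv2
from workcell import env
from scipy.spatial.transform import Rotation as R
def cam(n):
    c=env.read_camera(n); c["f"]=c["frame"].shape[0]/2/np.tan(np.radians(c["vertical_fov"]/2)); c["n"]=n; return c
def ray(c,u,v):
    T=c["camera_from_world"]; Rm=T[:3,:3]; o=-Rm.T@T[:3,3]
    a=np.array([u-c["cx"],v-c["cy"]])/c["f"]
    if c["n"]=="wrist":
        r=np.linalg.norm(a); d=np.r_[a/max(r,1e-9)*np.sin(r),np.cos(r)]
    else: d=np.r_[a,1.]
    return o,Rm.T@(d/np.linalg.norm(d))
def onz(c,u,v,z):
    o,d=ray(c,u,v); return o+d*(z-o[2])/d[2]
def tri(rs):
    A=np.zeros((3,3));b=np.zeros(3)
    for o,d in rs:
        P=np.eye(3)-np.outer(d,d);A+=P;b+=P@o
    p=np.linalg.solve(A,b); return p,[np.linalg.norm((np.eye(3)-np.outer(d,d))@(p-o)) for o,d in rs]
def proj(c,p):
    q=c["camera_from_world"]@np.r_[p,1.]; q=q[:3]
    if c["n"]=="wrist":
        t=np.arctan2(np.hypot(*q[:2]),q[2]); a=q[:2]/np.hypot(*q[:2])*t
    else: a=q[:2]/q[2]
    return a*c["f"]+[c["cx"],c["cy"]]
HS=dict(blue=((105,120,40),(130,255,255)),red=[((0,150,60),(6,255,255)),((174,150,60),(180,255,255))],yellow=((22,150,80),(34,255,255)),green=((70,40,80),(95,255,255)))
def mask(c,col):
    h=cv2.cvtColor(c["frame"],cv2.COLOR_RGB2HSV); r=HS[col]
    if isinstance(r,tuple): r=[r]
    m=0
    for a,b in r: m=m|cv2.inRange(h,a,b)
    return m
def blobs(c,col,lo=12,hi=1e9):
    n,l,s,ce=cv2.connectedComponentsWithStats(mask(c,col),connectivity=8)
    return [(ce[i],s[i],l==i) for i in range(1,n) if lo<=s[i,4]<=hi]
def st():
    s=env.get_state(); q=s["orientation"]; m=R.from_quat(q[[1,2,3,0]]).as_matrix()
    print("t %.2f tcp"%s["clock"],s["tcp_pos"].round(4),"jaw yaw %.3f"%np.arctan2(m[1,1],m[0,1]),"gap %.4f F"%s["finger_gap"],s["wrist_force"].round(1),"q",s["joint_pos"].round(2)); return s
def save(n,fr,k=1): cv2.imwrite("pics/"+n+".png",cv2.resize(fr,None,fx=k,fy=k,interpolation=cv2.INTER_CUBIC)[:,:,::-1])
E
python3 - <<'E'
from h import *
s=st()
for n in ["top","scene"]:
    c=cam(n)
    for col in HS:
        for ce,b,_ in blobs(c,col):
            z=0.014 if b[4]<200 else 0.04
            print(n,col,ce.round(1),b,onz(c,*ce,z)[:2].round(3))
    if n=="top": save("b_top",c["frame"][70:250,80:460],2)
    else: save("b_scene",c["frame"][160:370,60:540],1.65)
E
```

```text
t 0.15 tcp [0.2066 0.5362 0.2306] jaw yaw 1.203 gap 0.0854 F [0.  0.4 0. ] q [ 1.06  0.31  0.05  1.3  -0.    1.43]
top blue [245.2 124.7] [242 117   7  15  73] [0.66  0.113]
top blue [267.5 122.8] [265 116   7  14  65] [0.664 0.049]
top blue [222.4 126. ] [219 119   7  14  65] [0.657 0.178]
top red [419.9 156.7] [388 151  62  13 205] [ 0.554 -0.375]
top red [398.9 193.2] [ 375  173   48   41 1552] [ 0.453 -0.312]
top red [330.5 200.2] [326 196  10  10  72] [ 0.439 -0.125]
top red [269.5 205. ] [265 201  10   9  68] [0.429 0.048]
top yellow [135.5 118.4] [  93   83   84   69 4561] [0.676 0.417]
top yellow [306.6 178.3] [302 173  11  11  77] [ 0.503 -0.059]
top yellow [271.5 178.6] [267 174  10  10  74] [0.504 0.041]
top yellow [168.4 200.9] [ 141  179   56   45 2428] [0.443 0.326]
top yellow [171.6 296.1] [ 123  256   95   82 4943] [0.184 0.318]
scene blue [315.2   9.8] [311   0  10  24 168] [-0.538  0.551]
scene blue [337.6  13.8] [327   0  48  41 465] [-0.433  0.598]
scene blue [ 3.  76.9] [  0  65  10  20 108] [-0.463 -0.622]
scene blue [375.5 265.4] [369 237  14  57 467] [0.621 0.19 ]
scene blue [350.5 275.2] [343 247  16  58 477] [0.624 0.125]
scene blue [325.1 285.4] [317 257  17  58 497] [0.627 0.062]
scene red [285.7 225.4] [280 218  12  15 118] [0.431 0.047]
scene red [219.8 248.7] [214 241  13  15 132] [ 0.441 -0.126]
scene red [136.2 250.9] [105 246  63  12  82] [ 0.379 -0.313]
scene red [132.1 272.6] [  75  257   97   47 1225] [ 0.452 -0.327]
scene yellow [341.9 134.4] [ 304  107   81   55 3733] [0.201 0.309]
scene yellow [387.7 199.2] [ 351  171   76   58 2603] [0.46  0.313]
scene yellow [474.  261.5] [ 412  212  129  102 7398] [0.689 0.407]
scene yellow [293.4 249.8] [288 242  12  16 130] [0.504 0.038]
scene yellow [254.4 262.2] [248 254  13  16 133] [ 0.504 -0.06 ]
scene green [224.4 267.6] [223 266   4   5  12] [ 0.494 -0.13 ]
scene green [226.2 275.1] [222 272   8   7  17] [ 0.514 -0.131]
```

View pics/b_top.png

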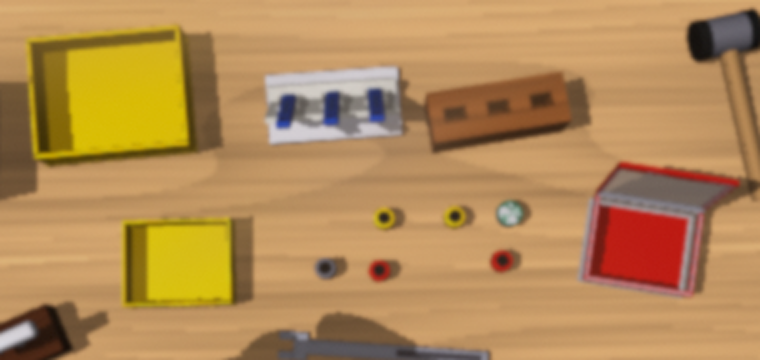

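View pics/b_scene.png

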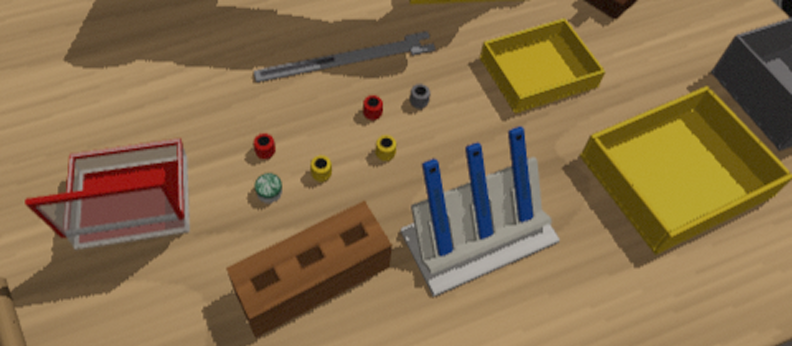

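Run:
```python
from h import *
ct=cam("top"); cs=cam("scene")
def ends(c,b):
    ys,xs=np.nonzero(b[2]); P=np.c_[xs,ys].astype(float); m=P.mean(0); w,V=np.linalg.eigh(np.cov((P-m).T)); d=V[:,1]; t=(P-m)@d
    if d[1]<0: d=-d;t=-t
    n=np.array([-d[1],d[0]])
    return m+d*(t.min()-.5), m+d*(t.max()+.5), d
T=sorted(blobs(ct,"blue",40,100),key=lambda b:b[0][0]); S=sorted(blobs(cs,"blue",450,520),key=lambda b:-b[0][0]); S=[b for b in S if b[0][1]>200]
for a,b in zip(T,S):
    e1=ends(ct,a);e2=ends(cs,b)
    print("top px",e1[0].round(1),e1[1].round(1),"scene",e2[0].round(1),e2[1].round(1))
    # top end = image-lower in top view? try both
    for nm,i in (("lowrow",0),("highrow",1)):
        for j in (0,1):
            p,r=tri([ray(ct,*e1[i]),ray(cs,*e2[j])]); print("   ",i,j,p.round(4),np.round(r,4))
# block slots
fr=ct["frame"]; h=cv2.cvtColor(fr,cv2.COLOR_RGB2HSV)
sub=fr[100:150,285:375].sum(2)
hs=h[100:150,285:375]
save("c_block",fr[95:155,205:380],4)
save("c_block2",cs["frame"][280:365,190:310],6)
```

```text
top px [224.1 118.3] [220.9 132.9] scene [372.4 236.7] [378.5 293.3]
    0 0 [0.6298 0.1503 0.1882] [0.0051 0.0051]
    0 1 [0.6774 0.1717 0.0203] [0.0006 0.0006]
    1 0 [0.6056 0.1674 0.1458] [0.0005 0.0005]
    1 1 [ 0.6527  0.1929 -0.0405] [0.0051 0.0051]
top px [245.4 116.5] [245.  131.6] scene [346.4 246.6] [354.5 304. ]
    0 0 [0.6331 0.0954 0.1869] [0.0074 0.0074]
    0 1 [0.6817 0.1107 0.0196] [0.0009 0.0009]
    1 0 [0.6085 0.1061 0.145 ] [0.0001 0.0001]
    1 1 [ 0.6567  0.1239 -0.0397] [0.008 0.008]
top px [266.6 115.3] [268.3 129.8] scene [320.2 256.6] [330. 314.]
    0 0 [0.6355 0.0414 0.1843] [0.009 0.009]
    0 1 [0.6842 0.0507 0.0195] [0.0008 0.0008]
    1 0 [0.612  0.0463 0.145 ] [0.0001 0.0001]
    1 1 [ 0.6603  0.0566 -0.0352] [0.01 0.01]
```

View pics/c_block.png

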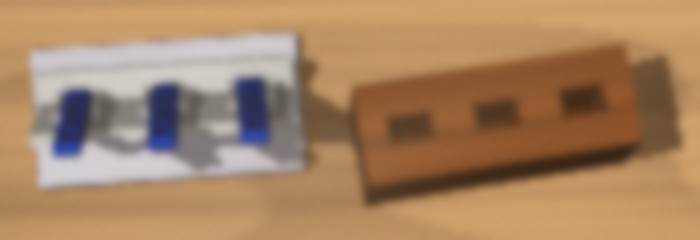

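View pics/c_block2.png

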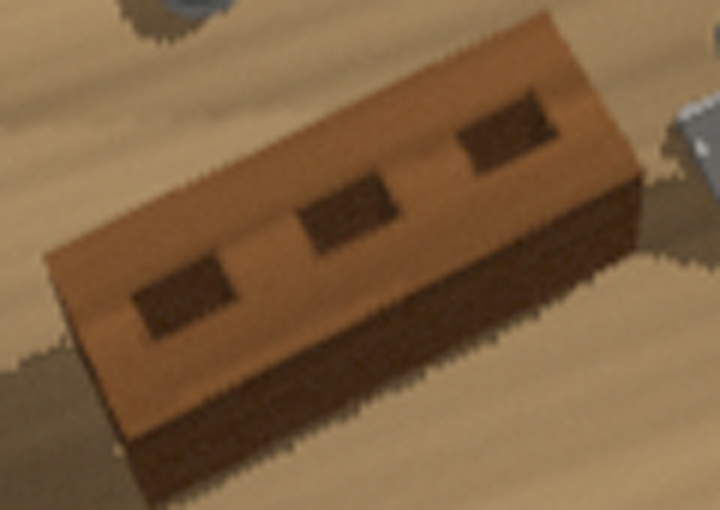

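Run:
```python
from h import *
ct=cam("top"); cs=cam("scene")
# sub-pixel slot: dark mask on upscaled
for c,(r0,r1,c0,c1),z in ((ct,(95,155,285,380),.07),(cs,(280,365,190,310),.07)):
    h=cv2.cvtColor(cv2.resize(c["frame"][r0:r1,c0:c1],None,fx=8,fy=8,interpolation=cv2.INTER_CUBIC),cv2.COLOR_RGB2HSV)
    v=h[:,:,2]; m=((v<112)&(h[:,:,0]<20)).astype(np.uint8)
    n,l,s,ce=cv2.connectedComponentsWithStats(m)
    for i in range(1,n):
        if 300<s[i,4]<15000:
            u=(ce[i]+.5)/8-.5+[c0,r0]; print(c["n"],u.round(1),s[i],onz(c,*u,z).round(4))
for u in [(307.5,126.25),(329.25,123.25),(350.75,120)]: print("man top",onz(ct,*u,.07).round(4))
for u in [(274.5,301.8),(248,315.3),(221,329.5)]: print("man scene",onz(cs,*u,.07).round(4))
```

```text
top [350.2 119.6] [ 480  167   93   68 4928] [ 0.6549 -0.1778  0.07  ]
top [328.8 123.1] [ 310  199   88   59 4159] [ 0.6463 -0.1188  0.07  ]
top [290.  125.1] [   0  216   79   78 1964] [ 0.6423 -0.0126  0.07  ]
top [307.  126.4] [ 139  228   84   55 3675] [ 0.638 -0.059  0.07 ]
scene [217.2 282.5] [ 163    0  147   55 4424] [ 0.5562 -0.1583  0.07  ]
scene [273.9 301.7] [  601   115   148   123 10189] [ 0.6382 -0.0612  0.07  ]
scene [247.5 314.9] [  387   216   154   133 11376] [ 0.6469 -0.1207  0.07  ]
scene [220.2 328.7] [  165   319   161   146 12445] [ 0.6558 -0.1797  0.07  ]
scene [237.4 333.2] [369 413  31  35 424] [ 0.676  -0.1508  0.07  ]
scene [228.9 338.1] [ 263  434  100   67 1135] [ 0.6798 -0.169   0.07  ]
man top [ 0.6384 -0.0603  0.07  ]
man top [ 0.6458 -0.12    0.07  ]
man top [ 0.6539 -0.1792  0.07  ]
man scene [ 0.6389 -0.0603  0.07  ]
man scene [ 0.6481 -0.1201  0.07  ]
man scene [ 0.6578 -0.1787  0.07  ]
```

Levers, slots and rack agree across both views (lever top z≈0.145, slot pitch 60 mm, rack yaw ≈0.053, block yaw ≈0.142). I'll go to lever3 first.

{"op": "step_arm", "data": {"series": [[[5,-6,1],0.15,100],[[9,-10,1],0.3,100],[[13,-15,1],0.42,100],[[18,-20,1],0.42,100],[[22,-25,1],0.42,100]], "newtons": 20}}

```text
clock: 1.08
tcp_pos: [0.4144, 0.3014, 0.2415]
orientation: [0.001, -0.026, 1.0, 0.0]
wrist_force: [0.8, 1.0, 0.5]
finger_gap: 0.0521
```

{"op": "step_arm", "data": {"series": [[[4,-5,0],0,100],[[8,-10,0],0,100],[[12,-14,0],0,100],[[16,-19,0],0,100],[[20,-24,0],0,100]]}}

```text
clock: 1.7
tcp_pos: [0.6137, 0.062, 0.2417]
orientation: [0.001, -0.026, 1.0, 0.0]
wrist_force: [0.8, 1.2, 0.0]
finger_gap: 0.0521
```

Run:
```python
from h import *
s=st(); c=cam("wrist"); save("d_w",c["frame"])
```

```text
t 1.70 tcp [0.6137 0.062  0.2417] jaw yaw 1.623 gap 0.0521 F [0.8 1.2 0. ] q [-0.03  0.39  0.19  1.36  0.   -0.08]
```

View pics/d_w.png

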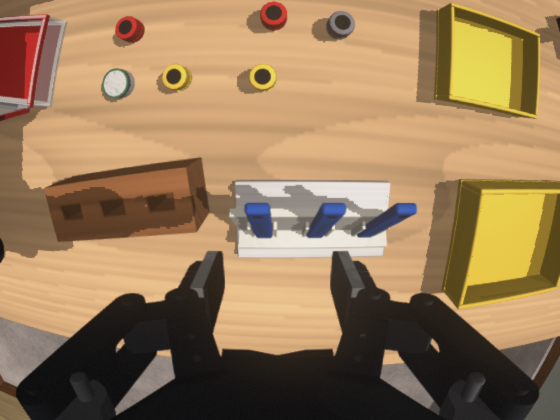

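Run:
```python
from h import *
c=cam("wrist")
for p in [(.6135,.0463,.1425),(.6095,.106,.1425),(.6065,.1675,.1425)]: print(proj(c,p).round(1))
for u in [(258,206),(331,207),(406,209)]: print(onz(c,*u,.1425).round(4))
for u in [(160,202),(113,207),(71.5,212)]: print(onz(c,*u,.07).round(4))
```

```text
[266.1 199.9]
[343.  198.6]
[415.2 198.9]
[0.6187 0.0402 0.1425]
[0.6168 0.0971 0.1425]
[0.6155 0.1605 0.1425]
[ 0.6414 -0.0674  0.07  ]
[ 0.6497 -0.1255  0.07  ]
[ 0.6588 -0.1859  0.07  ]
```

Run:
```python
from h import *
st()
c=cam("wrist"); save("d_w2",c["frame"][150:290,40:440],2)
print(-c["camera_from_world"][:3,:3].T@c["camera_from_world"][:3,3])
for p in [(.6135,.0463,.1425),(.6095,.106,.1425),(.6065,.1675,.1425),(.638,-.06,.07)]: print(proj(c,p).round(1))
# where should finger tip appear
print(proj(c,env.get_state()["tcp_pos"]))
```

```text
t 1.80 tcp [0.6159 0.0585 0.2403] jaw yaw 1.617 gap 0.0519 F [-0.4 -0.5  0.1] q [-0.03  0.4   0.19  1.36 -0.   -0.08]
[0.54303823 0.05513732 0.38354499]
[261.8 203.1]
[338.7 201.7]
[411.2 201.7]
[163.3 201.9]
[282.48350791 261.27813433]
```

View pics/d_w2.png

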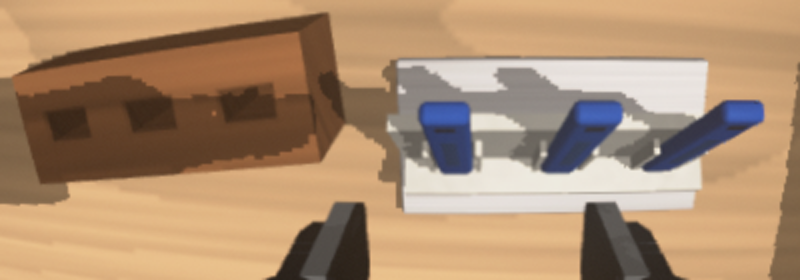

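{"op": "step_arm", "data": {"series": [[[1,-1.2,0],0,100],[[1,-1.2,-5],0,100],[[1,-1.2,-9],0,100],[[1,-1.2,-9],0,100]]}}

```text
clock: 2.35
tcp_pos: [0.6211, 0.0497, 0.1474]
orientation: [-0.003, -0.025, 1.0, 0.0]
wrist_force: [-0.7, -0.0, -0.1]
finger_gap: 0.052
```

Run:
```python
from h import *
s=st(); c=cam("wrist"); save("e_w",c["frame"][120:330,120:420],2)
```

```text
t 2.35 tcp [0.6211 0.0497 0.1474] jaw yaw 1.620 gap 0.0520 F [-0.7 -0.  -0.1] q [-0.05  0.45  0.03  1.17  0.   -0.1 ]
```

View pics/e_w.png

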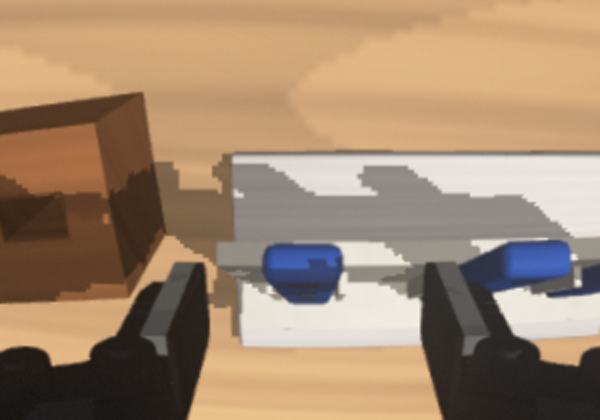

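{"op": "step_arm", "data": {"series": [[[0.5,-0.3,-2],0,100],[[0.5,-0.3,-4.3],0,100],[[0.5,-0.3,-4.3],0,100]]}}

```text
clock: 2.78
tcp_pos: [0.6273, 0.0466, 0.1059]
orientation: [-0.002, -0.025, 1.0, 0.0]
wrist_force: [-0.4, -0.5, -0.4]
finger_gap: 0.0522
```

{"op": "step_arm", "data": {"series": [[[0,0,0],0,230],[[0,0,0],0,230],[[0,0,0],0,230],[[0,0,0],0,230]], "newtons": 30}}

```text
clock: 3.28
tcp_pos: [0.6282, 0.0466, 0.1072]
orientation: [-0.001, -0.025, 1.0, 0.0]
wrist_force: [-0.7, -0.2, 4.8]
finger_gap: 0.0193
```

Run:
```python
from h import *
s=st(); c=cam("wrist"); save("f_w",c["frame"][120:330,120:420],2)
```

```text
t 3.27 tcp [0.6282 0.0466 0.1072] jaw yaw 1.620 gap 0.0193 F [-0.7 -0.2  4.8] q [-0.05  0.48 -0.02  1.08  0.   -0.1 ]
```

View pics/f_w.png

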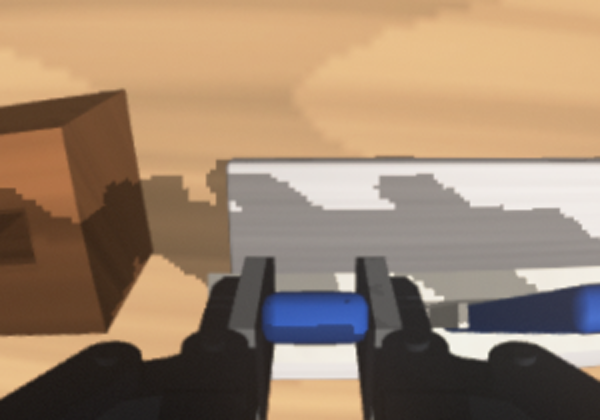

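{"op": "step_arm", "data": {"series": [[[0,0,2],0,230],[[0,0,5],0,230],[[0,0,10],0,230],[[0,0,10],0,230]]}}

```text
clock: 3.82
tcp_pos: [0.6305, 0.0465, 0.2117]
orientation: [0.003, -0.025, 1.0, -0.0]
wrist_force: [-0.4, -0.2, -0.5]
finger_gap: 0.0197
```

Run:
```python
from h import *
s=st(); c=cam("wrist"); save("g_w",c["frame"][120:330,120:420],2)
c=cam("scene"); save("g_s",c["frame"][150:370,190:470],2.5)
```

```text
t 3.83 tcp [0.6305 0.0465 0.2117] jaw yaw 1.620 gap 0.0197 F [-0.4 -0.2 -0.5] q [-0.05  0.43  0.16  1.3   0.   -0.1 ]
```

View pics/g_w.png

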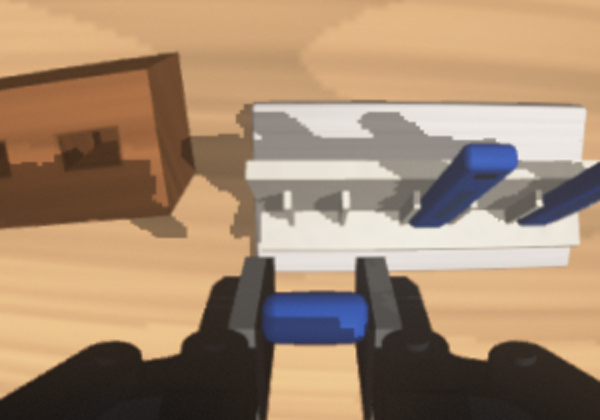

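View pics/g_s.png

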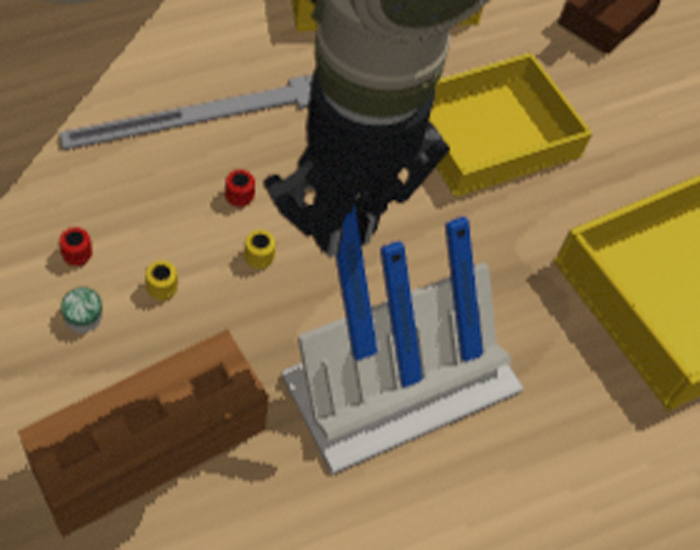

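```bash
cat >> h.py <<'E'
def tip():
    "bottom end of the held lever from scene, in the lever's plane of swing"
    s=st(); c=cam("scene"); q=s["orientation"]; m=R.from_quat(q[[1,2,3,0]]).as_matrix(); n=m[:,1]; g=s["tcp_pos"]+m[:,2]*-.019
    w=proj(c,g); best=None
    for b in blobs(c,"blue",60):
        if b[0][1]<130: continue
        ys,xs=np.nonzero(b[2]); i=ys>=ys.max()-1; lo=np.array([xs[i].mean(),ys.max()+.5]); t=np.array([xs[ys<=ys.min()+1].mean(),ys.min()])
        o,d=ray(c,*lo); p=o+d*((g-o)@n)/(d@n); r=p-g
        print("blob",b[1],"tip",p.round(4),"rel grasp",r.round(4),"len %.3f tilt %.1f"%(np.linalg.norm(r),np.degrees(np.arctan2(np.hypot(r[0],r[1])*np.sign(r[0]),-r[2]))))
E
python3 - <<'E'
from h import *
tip()
E
```

```text
t 3.92 tcp [0.6283 0.0466 0.2074] jaw yaw 1.620 gap 0.0194 F [-0.8 -0.1  0.8] q [-0.05  0.43  0.16  1.3   0.   -0.1 ]
blob [325 233  15  61 510] tip [0.6781 0.0491 0.1058] rel grasp [ 0.0498  0.0025 -0.1205] len 0.130 tilt 22.5
blob [369 237  14  57 467] tip [0.7744 0.0537 0.2845] rel grasp [0.146  0.0072 0.0581] len 0.157 tilt 111.7
blob [343 247  16  58 474] tip [0.7345 0.0518 0.167 ] rel grasp [ 0.1061  0.0052 -0.0594] len 0.122 tilt 60.8
```

{"op": "step_arm", "data": {"series": [[[-0.5,-5,0],0,230],[[-1.1,-10,0],0.09,230],[[-1.8,-15,0],0.09,230],[[-2.3,-19.5,0],0.09,230],[[-2.8,-23.4,0],0.09,230]]}}

```text
clock: 4.6
tcp_pos: [0.5983, -0.1888, 0.204]
orientation: [-0.003, -0.069, 0.998, 0.001]
wrist_force: [-0.3, 0.2, -0.6]
finger_gap: 0.0197
```

{"op": "step_arm", "data": {"series": [[[0,0,0],0,230]]}}

```text
clock: 4.72
tcp_pos: [0.5969, -0.1912, 0.2019]
orientation: [-0.005, -0.067, 0.998, 0.002]
wrist_force: [0.6, 0.2, -0.5]
finger_gap: 0.0196
```

Run:
```python
from h import *
tip()
c=cam("scene"); save("h_s",c["frame"][180:370,160:400],3)
c=cam("wrist"); save("h_w",c["frame"][120:330,80:430],2)
```

```text
t 4.72 tcp [ 0.5969 -0.1912  0.2019] jaw yaw 1.705 gap 0.0196 F [ 0.6  0.2 -0.5] q [-0.44  0.43  0.15  1.3  -0.   -0.57]
blob [369 237  14  57 466] tip [ 0.9447 -0.1464  0.7449] rel grasp [0.3476 0.0449 0.5241] len 0.630 tilt 146.2
blob [343 247  16  58 474] tip [ 0.9375 -0.1473  0.7236] rel grasp [0.3404 0.044  0.5027] len 0.609 tilt 145.7
blob [189 254  31  66 685] tip [ 0.603  -0.1897  0.0062] rel grasp [ 0.0059  0.0016 -0.2146] len 0.215 tilt 1.6
```

View pics/h_s.png

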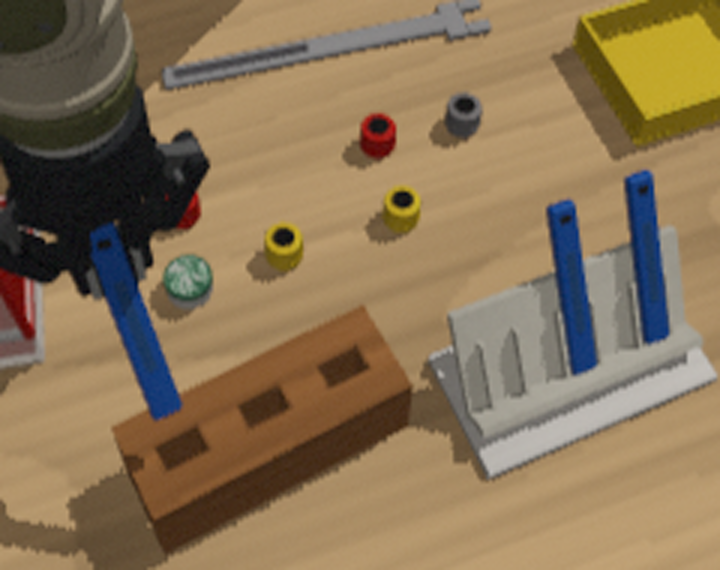

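View pics/h_w.png

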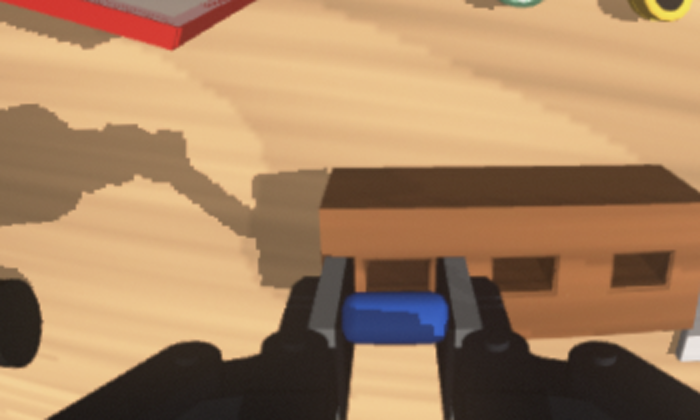

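```bash
cat >> h.py <<'E'
def tipat(u,v):
    s=st(); c=cam("scene"); q=s["orientation"]; m=R.from_quat(q[[1,2,3,0]]).as_matrix(); n=m[:,1]; g=s["tcp_pos"]+m[:,2]*-.019
    o,d=ray(c,u,v); p=o+d*((g-o)@n)/(d@n); r=p-g
    print("tip",p.round(4),"rel",r.round(4),"len %.3f tilt %.1f"%(np.linalg.norm(r),np.degrees(np.arctan2(np.hypot(r[0],r[1])*np.sign(r[0]),-r[2])))); return p
E
python3 - <<'E'
from h import *
tipat(214.3,316.7); tipat(213,318.5);tipat(216,316)
E
```

```text
t 4.88 tcp [ 0.5975 -0.1879  0.2024] jaw yaw 1.709 gap 0.0195 F [-0.5  0.1 -0.6] q [-0.43  0.43  0.15  1.3  -0.   -0.57]
tip [ 0.6223 -0.1838  0.0581] rel [ 0.0247  0.0042 -0.1633] len 0.165 tilt 8.7
t 4.92 tcp [ 0.5978 -0.1876  0.2029] jaw yaw 1.710 gap 0.0193 F [-1.1 -0.1 -0.2] q [-0.43  0.43  0.15  1.3  -0.   -0.57]
tip [ 0.5981 -0.1867 -0.0018] rel [ 1.000e-04  9.000e-04 -2.237e-01] len 0.224 tilt 0.2
t 4.97 tcp [ 0.5981 -0.1874  0.2033] jaw yaw 1.711 gap 0.0197 F [-0.3 -0.1 -1.2] q [-0.43  0.43  0.15  1.3  -0.   -0.57]
tip [ 0.6413 -0.1809  0.1004] rel [ 0.0431  0.0065 -0.1219] len 0.129 tilt 19.7
```

Run:
```python
from h import *
c=cam("top"); save("i_t",c["frame"][90:190,270:420],4)
for b in blobs(c,"blue",5): print(b[0],b[1])
```

```text
[245.22222222 124.76388889] [242 117   7  15  72]
[222.36923077 126.        ] [219 119   7  14  65]
```

View pics/i_t.png

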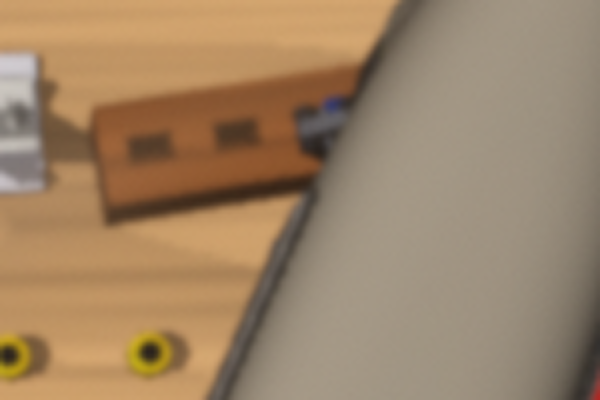

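Run:
```python
from h import *
c=cam("top")
for z in (.1,.11,.12,.13): print(onz(c,353,114.8,z).round(4), onz(c,353,117,z).round(4))
```

```text
[ 0.6601 -0.1804  0.1   ] [ 0.6541 -0.1802  0.1   ]
[ 0.6573 -0.1786  0.11  ] [ 0.6514 -0.1784  0.11  ]
[ 0.6546 -0.1768  0.12  ] [ 0.6487 -0.1766  0.12  ]
[ 0.6519 -0.175   0.13  ] [ 0.646  -0.1748  0.13  ]
```

{"op": "step_arm", "data": {"series": [[[0.4,0.2,0],0,230],[[0.4,0.2,-2],0,230],[[0.4,0.2,-4],0,230],[[0.4,0.2,-4],0,230]]}}

```text
clock: 5.62
tcp_pos: [0.6017, -0.1846, 0.1624]
orientation: [-0.005, -0.07, 0.998, 0.002]
wrist_force: [-0.1, 0.5, 0.2]
finger_gap: 0.0196
```

Run:
```python
from h import *
st()
c=cam("scene"); save("j_s",c["frame"][220:360,160:310],4)
c=cam("wrist"); save("j_w",c["frame"][180:330,180:380],3)
```

```text
t 5.62 tcp [ 0.6017 -0.1846  0.1624] jaw yaw 1.711 gap 0.0196 F [-0.1  0.5  0.2] q [-0.42  0.45  0.08  1.21 -0.   -0.57]
```

View pics/j_s.png

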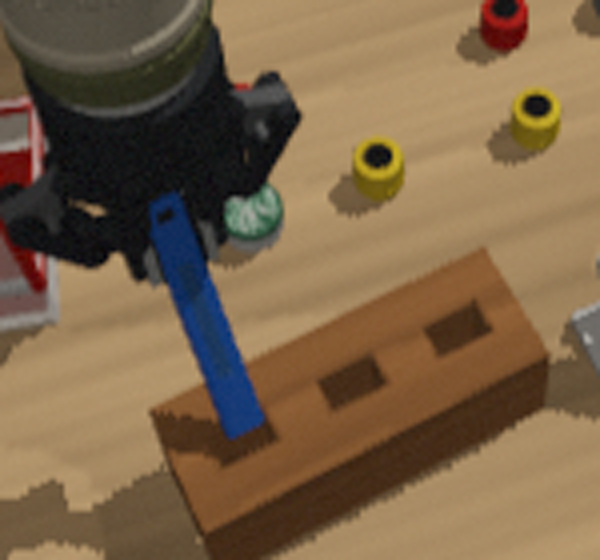

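View pics/j_w.png

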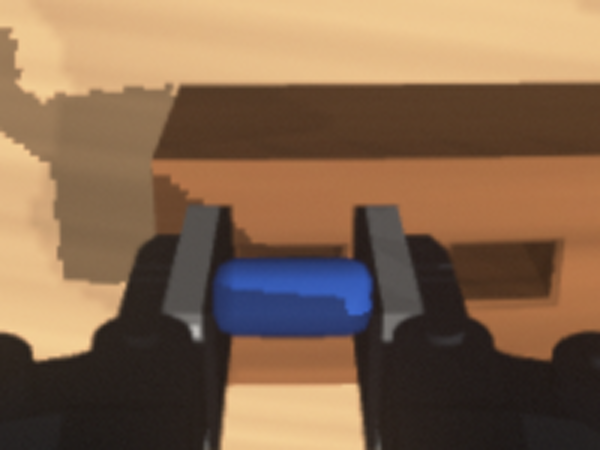

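{"op": "step_arm", "data": {"series": [[[0,0,-0.8],0,230],[[0,0,-1.6],0,230],[[0,0,-1.6],0,230]], "newtons": 20}}

```text
clock: 6.1
tcp_pos: [0.6023, -0.1851, 0.1476]
orientation: [-0.004, -0.07, 0.998, 0.001]
wrist_force: [-0.3, -0.2, -0.4]
finger_gap: 0.0196
```

Run:
```python
from h import *
st()
c=cam("scene"); save("k_s",c["frame"][220:360,160:310],4)
```

```text
t 6.10 tcp [ 0.6023 -0.1851  0.1476] jaw yaw 1.711 gap 0.0196 F [-0.3 -0.2 -0.4] q [-0.42  0.46  0.06  1.18 -0.   -0.57]
```

View pics/k_s.png

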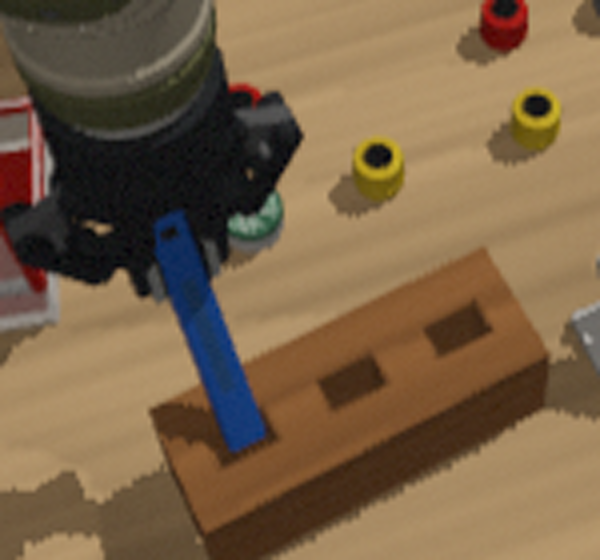

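{"op": "step_arm", "data": {"series": [[[0.2,0,-0.5],0,230],[[0.8,0.1,-0.6],0,230],[[1.5,0.2,-0.6],0,230],[[2,0.3,-0.6],0,230],[[2,0.3,-0.6],0,230]], "newtons": 20}}

```text
clock: 6.78
tcp_pos: [0.6217, -0.1824, 0.1418]
orientation: [-0.005, -0.07, 0.998, 0.001]
wrist_force: [-4.5, -0.9, 2.4]
finger_gap: 0.0195
```

Run:
```python
from h import *
st()
c=cam("scene"); save("l_s",c["frame"][220:360,160:310],4)
```

```text
t 6.78 tcp [ 0.6217 -0.1824  0.1418] jaw yaw 1.711 gap 0.0195 F [-4.5 -0.9  2.4] q [-0.41  0.5   0.1   1.19 -0.   -0.55]
```

View pics/l_s.png

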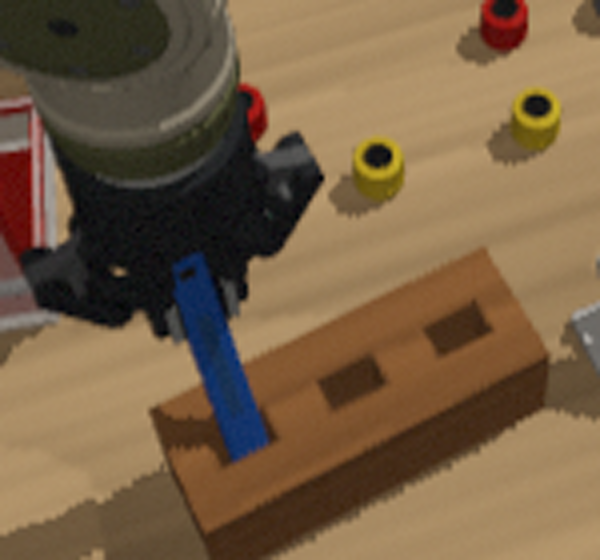

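{"op": "step_arm", "data": {"series": [[[0.5,0.1,-0.1],0,230],[[1,0.15,-0.3],0,230],[[1.5,0.2,-0.5],0,230],[[2,0.3,-0.8],0,230],[[2,0.3,-0.8],0,230]]}}

```text
clock: 7.45
tcp_pos: [0.6423, -0.1792, 0.1332]
orientation: [-0.004, -0.07, 0.998, 0.001]
wrist_force: [-2.2, -0.4, -1.0]
finger_gap: 0.0196
```

Run:
```python
from h import *
st()
c=cam("scene"); save("m_s",c["frame"][220:360,160:310],4)
```

```text
t 7.45 tcp [ 0.6423 -0.1792  0.1332] jaw yaw 1.711 gap 0.0196 F [-2.2 -0.4 -1. ] q [-0.39  0.54  0.15  1.19 -0.   -0.53]
```

View pics/m_s.png

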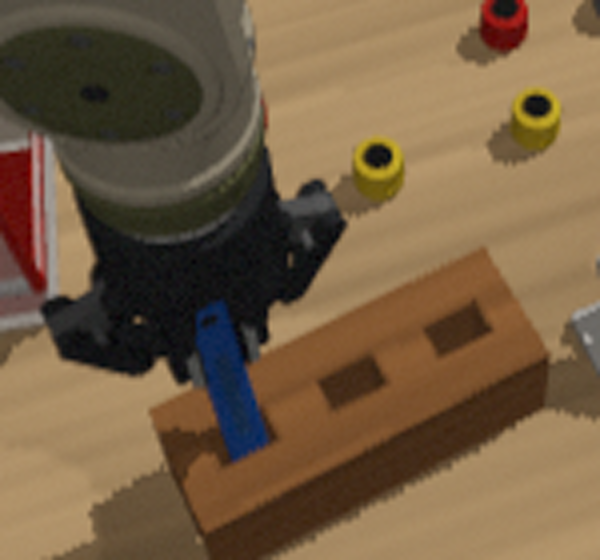

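{"op": "step_arm", "data": {"series": [[[0.6,0.1,-0.3],0,230],[[1.1,0.15,-0.8],0,230],[[1.3,0.15,-1.5],0,230],[[1.3,0.15,-2],0,230],[[1.3,0.15,-2],0,230]]}}

```text
clock: 8.12
tcp_pos: [0.6553, -0.1774, 0.1122]
orientation: [-0.004, -0.07, 0.998, 0.002]
wrist_force: [-1.5, -0.0, -1.2]
finger_gap: 0.0193
```

Run:
```python
from h import *
st()
c=cam("scene"); save("n_s",c["frame"][220:360,160:310],4)
```

```text
t 8.12 tcp [ 0.6553 -0.1774  0.1122] jaw yaw 1.711 gap 0.0193 F [-1.5 -0.  -1.2] q [-0.38  0.57  0.16  1.16 -0.   -0.52]
```

View pics/n_s.png

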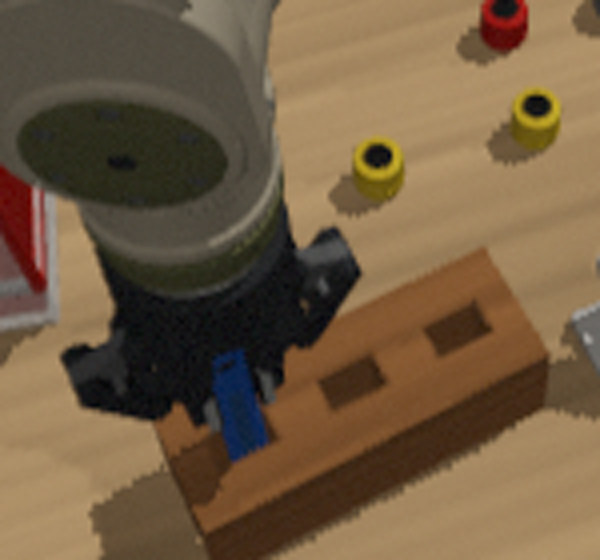

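{"op": "step_arm", "data": {"series": [[[0,0,-0.3],0,230],[[0,0,-0.3],0,120],[[0,0,-0.3],0,120],[[0,0,4],0,120],[[0,0,10],0,120]]}}

```text
clock: 8.8
tcp_pos: [0.6546, -0.177, 0.2118]
orientation: [-0.006, -0.07, 0.998, 0.003]
wrist_force: [1.0, -1.1, -0.0]
finger_gap: 0.0453
```

{"op": "step_arm", "data": {"series": [[[-1.5,6,3],-0.05,110],[[-2,12,3],-0.09,110],[[-3,18,3],-0.09,110],[[-3.5,24,3],-0.09,110],[[-3.6,28,1],-0.09,110]]}}

```text
clock: 9.43
tcp_pos: [0.6195, 0.1061, 0.2242]
orientation: [-0.003, -0.026, 1.0, 0.003]
wrist_force: [0.8, 0.6, -0.8]
finger_gap: 0.0488
```

Run:
```python
from h import *
st()
c=cam("scene"); save("o_s",c["frame"][180:370,160:430],2.8)
```

```text
t 9.43 tcp [0.6195 0.1061 0.2242] jaw yaw 1.624 gap 0.0488 F [ 0.8  0.6 -0.8] q [ 0.04  0.43  0.19  1.34  0.01 -0.01]
```

View pics/o_s.png

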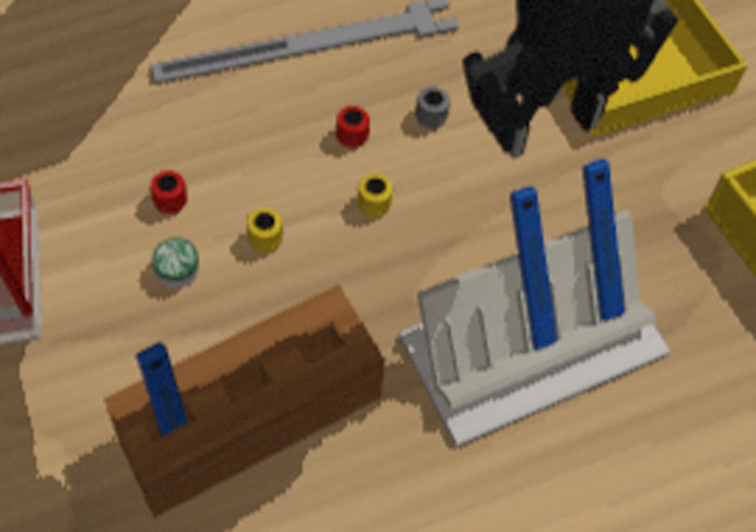

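Lever 3 is standing in slot C. Lever 2 next, the same way.

{"op": "step_arm", "data": {"series": [[[0.5,0,-4],0,105],[[0.5,0,-9],0,105],[[0.5,0,-11.8],0,105],[[0.5,0,-11.8],0,105]]}}

```text
clock: 9.98
tcp_pos: [0.6217, 0.1101, 0.1005]
orientation: [-0.007, -0.028, 1.0, 0.005]
wrist_force: [-0.5, -0.9, 0.1]
finger_gap: 0.05
```

Run:
```python
from h import *
st()
c=cam("wrist"); save("p_w",c["frame"][120:330,120:420],2)
```

```text
t 9.97 tcp [0.6217 0.1101 0.1005] jaw yaw 1.627 gap 0.0500 F [-0.5 -0.9  0.1] q [ 0.04  0.49 -0.01  1.08  0.01 -0.01]
```

View pics/p_w.png

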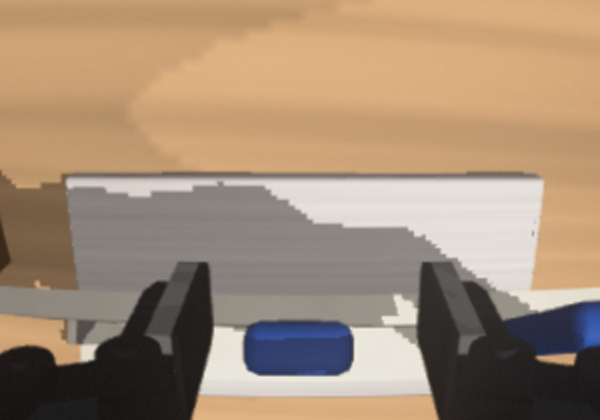

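{"op": "step_arm", "data": {"series": [[[0.4,-0.3,0.6],0,105],[[0.4,-0.3,0.6],0,230],[[0.4,-0.3,0.6],0,230],[[0.4,-0.3,0.6],0,230],[[0.4,-0.3,0.6],0,230]], "newtons": 30}}

```text
clock: 10.65
tcp_pos: [0.6271, 0.1067, 0.1086]
orientation: [-0.005, -0.028, 1.0, 0.004]
wrist_force: [0.9, -1.9, 5.7]
finger_gap: 0.0198
```

{"op": "step_arm", "data": {"series": [[[0,0,2],0,230],[[0,0,5],0,230],[[0,0,10],0,230],[[0,0,10],0,230]]}}

```text
clock: 11.15
tcp_pos: [0.6292, 0.1071, 0.2129]
orientation: [-0.002, -0.028, 1.0, 0.005]
wrist_force: [-0.2, -0.4, -0.7]
finger_gap: 0.0195
```

Run:
```python
from h import *
tip()
c=cam("scene"); save("q_s",c["frame"][180:370,160:430],2.8)
```

```text
t 11.15 tcp [0.6292 0.1071 0.2129] jaw yaw 1.627 gap 0.0195 F [-0.2 -0.4 -0.7] q [ 0.04  0.45  0.2   1.32  0.01 -0.02]
blob [354 224  15  58 467] tip [0.6797 0.1109 0.1185] rel grasp [ 0.0504  0.0039 -0.1133] len 0.124 tilt 24.0
blob [368 237  15  58 473] tip [0.7246 0.1132 0.1452] rel grasp [ 0.0954  0.0062 -0.0867] len 0.129 tilt 47.8
blob [209 303  17  32 290] tip [ -4.0533  -0.0484 -11.5334] rel grasp [ -4.6825  -0.1554 -11.7653] len 12.664 tilt -21.7
```

View pics/q_s.png

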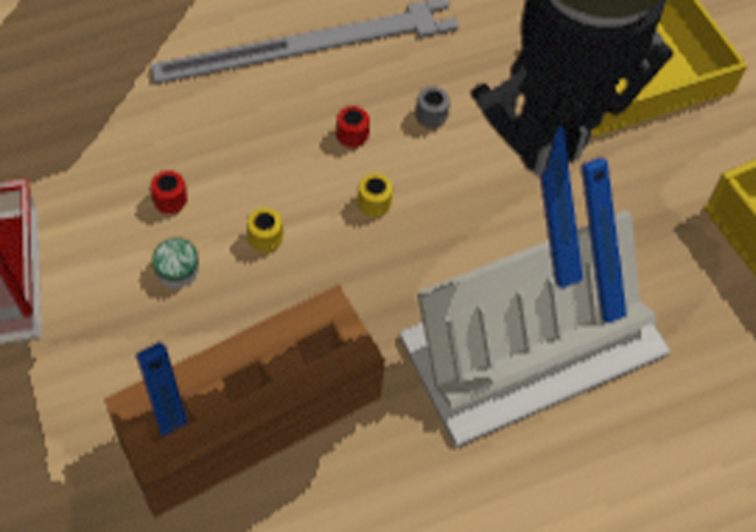

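{"op": "step_arm", "data": {"series": [[[-0.6,-5,0],0,230],[[-1.4,-10,0],0.085,230],[[-2.2,-15,0],0.085,230],[[-2.9,-19.5,0],0.085,230],[[-3.5,-23.3,-0.5],0.085,230]]}}

```text
clock: 11.88
tcp_pos: [0.5908, -0.1274, 0.2016]
orientation: [-0.006, -0.07, 0.997, 0.005]
wrist_force: [-0.5, -0.5, -0.4]
finger_gap: 0.0197
```

{"op": "step_arm", "data": {"series": [[[0,0,-1],0,230],[[0,0,-3],0,230],[[0,0,-4],0,230],[[0,0,-4],0,230]]}}

```text
clock: 12.38
tcp_pos: [0.5897, -0.1262, 0.1598]
orientation: [-0.008, -0.071, 0.997, 0.006]
wrist_force: [-0.1, -0.4, -0.5]
finger_gap: 0.0196
```

Run:
```python
from h import *
st()
c=cam("scene"); save("r_s",c["frame"][220:360,160:310],4)
```

```text
t 12.38 tcp [ 0.5897 -0.1262  0.1598] jaw yaw 1.712 gap 0.0196 F [-0.1 -0.4 -0.5] q [-0.35  0.41  0.01  1.19  0.   -0.49]
```

View pics/r_s.png

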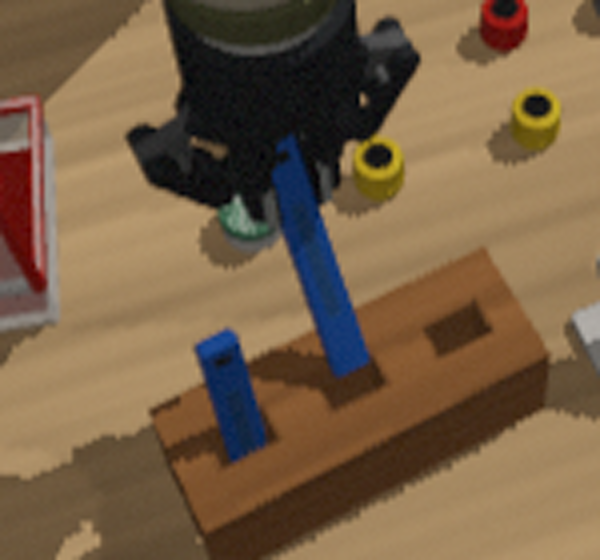

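{"op": "step_arm", "data": {"series": [[[0.5,0.1,0],0,230],[[0.5,0.1,-0.8],0,230],[[0.5,0.1,-1.7],0,230],[[0.5,0.1,-1.7],0,230]], "newtons": 20}}

```text
clock: 12.92
tcp_pos: [0.5958, -0.1254, 0.1432]
orientation: [-0.007, -0.071, 0.997, 0.006]
wrist_force: [1.6, -0.5, -0.5]
finger_gap: 0.0197
```

Run:
```python
from h import *
st()
c=cam("scene"); save("s_s",c["frame"][220:360,160:310],4)
```

```text
t 12.93 tcp [ 0.5958 -0.1254  0.1432] jaw yaw 1.712 gap 0.0197 F [ 1.6 -0.5 -0.5] q [-0.34  0.43 -0.    1.16  0.   -0.48]
```

View pics/s_s.png

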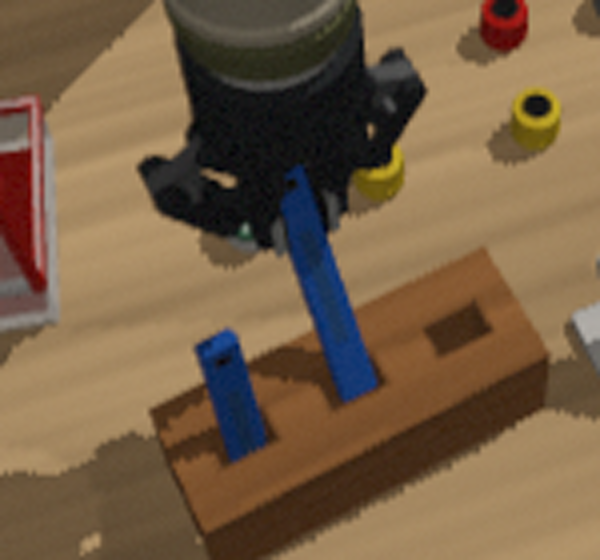

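{"op": "step_arm", "data": {"series": [[[0.5,0.1,-0.1],0,230],[[1,0.15,-0.2],0,230],[[1.7,0.25,-0.2],0,230],[[2.4,0.35,-0.3],0,230],[[2.7,0.35,-0.4],0,230]]}}

```text
clock: 13.6
tcp_pos: [0.6219, -0.1219, 0.1394]
orientation: [-0.008, -0.071, 0.997, 0.006]
wrist_force: [-4.7, 0.1, 2.0]
finger_gap: 0.0195
```

{"op": "step_arm", "data": {"series": [[[0.5,0.1,-0.1],0,230],[[1,0.15,-0.3],0,230],[[1.5,0.2,-0.5],0,230],[[2,0.3,-0.8],0,230],[[2.2,0.3,-0.9],0,230]]}}

```text
clock: 14.22
tcp_pos: [0.6441, -0.1187, 0.1299]
orientation: [-0.008, -0.071, 0.997, 0.006]
wrist_force: [-3.8, -1.3, 2.3]
finger_gap: 0.0195
```

Run:
```python
from h import *
st()
c=cam("scene"); save("t_s",c["frame"][220:360,160:310],4)
```

```text
t 14.22 tcp [ 0.6441 -0.1187  0.1299] jaw yaw 1.713 gap 0.0195 F [-3.8 -1.3  2.3] q [-0.31  0.53  0.12  1.18  0.   -0.45]
```

View pics/t_s.png

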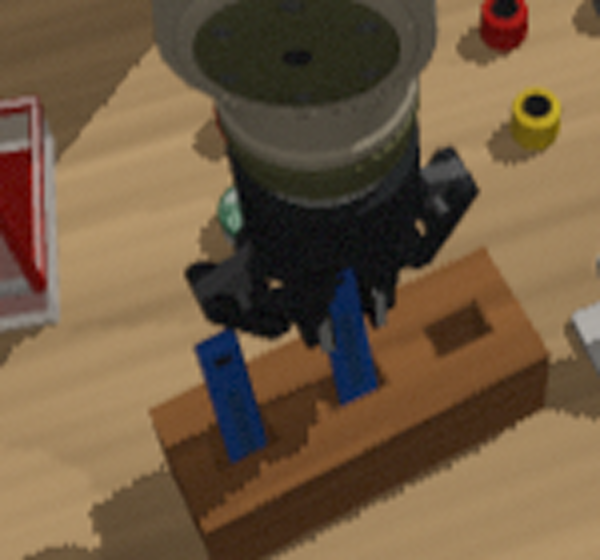

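{"op": "step_arm", "data": {"series": [[[0.3,0.05,-0.3],0,230],[[0.6,0.1,-0.8],0,230],[[0.6,0.1,-0.8],0,230]]}}

```text
clock: 14.65
tcp_pos: [0.6504, -0.1176, 0.1209]
orientation: [-0.008, -0.071, 0.997, 0.006]
wrist_force: [-2.6, -1.1, -1.4]
finger_gap: 0.0196
```

Run:
```python
from h import *
st()
c=cam("scene"); save("u_s",c["frame"][220:360,160:310],4)
c=cam("wrist"); save("u_w",c["frame"])
```

```text
t 14.65 tcp [ 0.6504 -0.1176  0.1209] jaw yaw 1.713 gap 0.0196 F [-2.6 -1.1 -1.4] q [-0.3   0.54  0.12  1.17  0.   -0.44]
```

View pics/u_s.png

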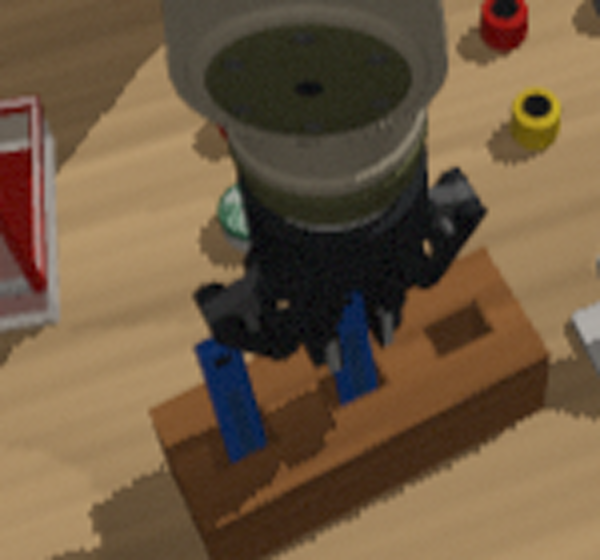

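View pics/u_w.png

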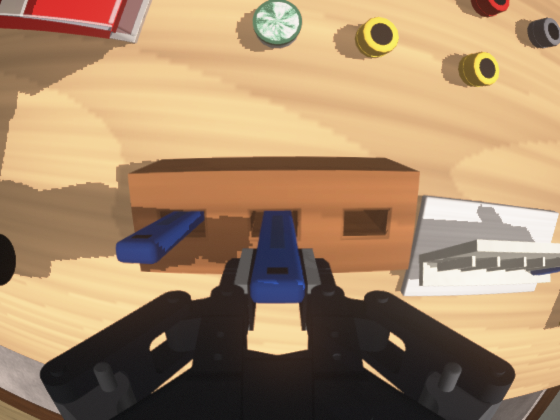

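{"op": "step_arm", "data": {"series": [[[0,0,0],0,130],[[0,0,0],0,130],[[0,0,0],0,130],[[0,0,4],0,130],[[0,0,9],0,130]]}}

```text
clock: 15.38
tcp_pos: [0.6496, -0.1173, 0.2109]
orientation: [-0.01, -0.071, 0.997, 0.006]
wrist_force: [0.9, 0.0, 0.2]
finger_gap: 0.0416
```

{"op": "step_arm", "data": {"series": [[[-1,6,3],-0.05,110],[[-2,12,3],-0.085,110],[[-2.5,18,3],-0.085,110],[[-2.9,24,3],-0.085,110],[[-3.1,28.4,1.5],-0.085,105]]}}

```text
clock: 16.0
tcp_pos: [0.619, 0.1696, 0.2277]
orientation: [-0.007, -0.029, 1.0, 0.007]
wrist_force: [0.6, -0.8, -0.5]
finger_gap: 0.0503
```

Run:
```python
from h import *
st()
c=cam("scene"); save("v_s",c["frame"][180:370,160:430],2.8)
```

```text
t 16.00 tcp [0.619  0.1696 0.2277] jaw yaw 1.629 gap 0.0503 F [ 0.6 -0.8 -0.5] q [0.13 0.46 0.25 1.38 0.02 0.08]
```

View pics/v_s.png

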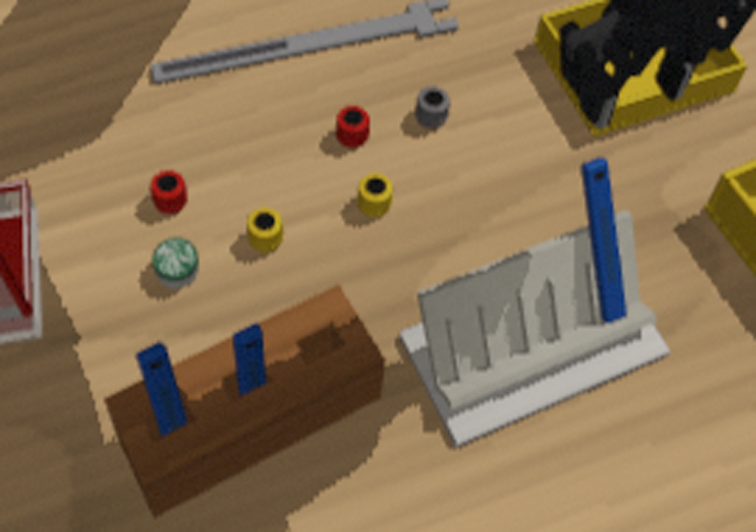

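{"op": "step_arm", "data": {"series": [[[0.8,-0.4,-4],0,105],[[0.8,-0.4,-8],0,105],[[0.8,-0.4,-10.5],0,105],[[0.8,-0.4,-11.5],0,105],[[0.8,-0.4,-11.5],0,105]]}}

```text
clock: 16.68
tcp_pos: [0.6251, 0.1701, 0.1094]
orientation: [-0.01, -0.031, 0.999, 0.009]
wrist_force: [0.7, 0.6, 0.6]
finger_gap: 0.05
```

Run:
```python
from h import *
st()
c=cam("wrist"); save("w_w",c["frame"][120:330,120:420],2)
```

```text
t 16.68 tcp [0.6251 0.1701 0.1094] jaw yaw 1.633 gap 0.0500 F [0.7 0.6 0.6] q [0.13 0.52 0.06 1.13 0.02 0.07]
```

View pics/w_w.png

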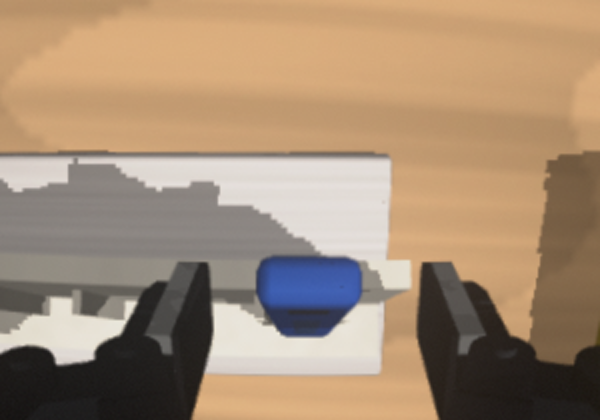

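{"op": "step_arm", "data": {"series": [[[-0.4,-0.2,-0.3],0,105],[[-0.4,-0.2,-0.3],0,230],[[-0.4,-0.2,-0.3],0,230],[[-0.4,-0.2,-0.3],0,230],[[-0.4,-0.2,-0.3],0,230]], "newtons": 30}}

```text
clock: 17.35
tcp_pos: [0.622, 0.1679, 0.1081]
orientation: [-0.009, -0.031, 0.999, 0.008]
wrist_force: [-2.0, -1.7, 6.1]
finger_gap: 0.019
```

Run:
```python
from h import *
st()
c=cam("wrist"); save("x_w",c["frame"][120:330,120:420],2)
```

```text
t 17.35 tcp [0.622  0.1679 0.1081] jaw yaw 1.633 gap 0.0190 F [-2.  -1.7  6.1] q [0.13 0.51 0.04 1.12 0.02 0.07]
```

View pics/x_w.png

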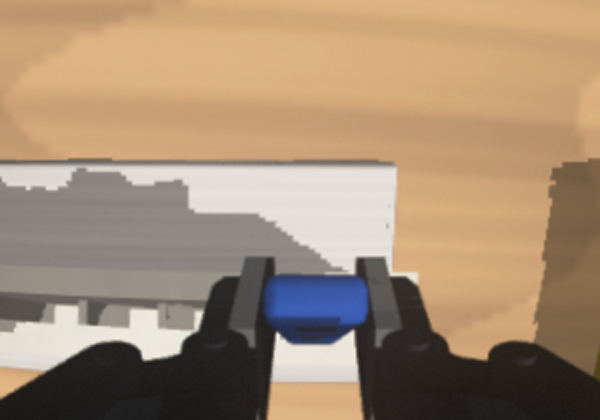

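{"op": "step_arm", "data": {"series": [[[0,0,2],0,230],[[0,0,5],0,230],[[0,0,10],0,230],[[0,0,10],0,230]]}}

```text
clock: 17.9
tcp_pos: [0.6245, 0.1686, 0.2126]
orientation: [-0.005, -0.031, 0.999, 0.009]
wrist_force: [1.1, 0.3, -0.3]
finger_gap: 0.0194
```

{"op": "step_arm", "data": {"series": [[[-0.6,-5,0],0,230],[[-1.4,-10,0],0.08,230],[[-2.2,-15,0],0.08,230],[[-2.9,-19.5,0],0.08,230],[[-3.4,-23.3,-0.5],0.08,230]]}}

```text
clock: 18.52
tcp_pos: [0.59, -0.0659, 0.2067]
orientation: [-0.005, -0.071, 0.997, 0.009]
wrist_force: [-0.1, 0.5, -0.6]
finger_gap: 0.0197
```

{"op": "step_arm", "data": {"series": [[[0,0,-1],0,230],[[0,0,-3],0,230],[[0,0,-4],0,230],[[0,0,-4],0,230]]}}

```text
clock: 19.02
tcp_pos: [0.5892, -0.0648, 0.1653]
orientation: [-0.006, -0.072, 0.997, 0.01]
wrist_force: [-0.3, -0.3, -0.3]
finger_gap: 0.0193
```

Run:
```python
from h import *
st()
c=cam("scene"); save("y_s",c["frame"][200:340,190:340],4)
```

```text
t 19.02 tcp [ 0.5892 -0.0648  0.1653] jaw yaw 1.714 gap 0.0193 F [-0.3 -0.3 -0.3] q [-0.25  0.39 -0.01  1.19  0.01 -0.4 ]
```

View pics/y_s.png

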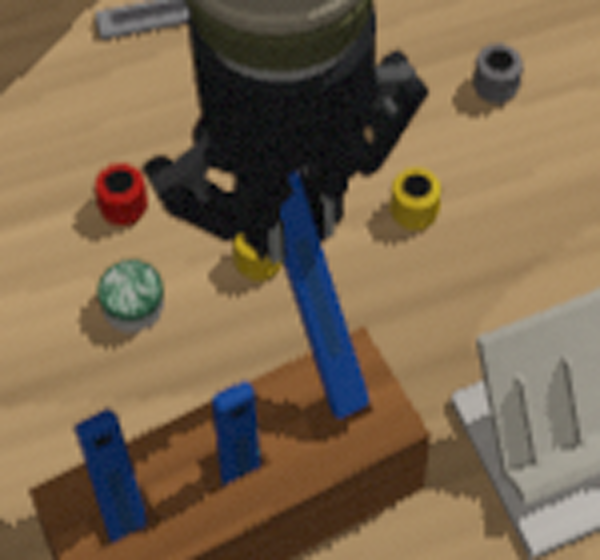

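{"op": "step_arm", "data": {"series": [[[-0.2,-0.05,-0.3],0,230],[[-0.2,-0.05,-1.2],0,230],[[-0.2,-0.05,-2.1],0,230],[[-0.2,-0.05,-2.1],0,230]], "newtons": 20}}

```text
clock: 19.58
tcp_pos: [0.5864, -0.0664, 0.1466]
orientation: [-0.006, -0.071, 0.997, 0.008]
wrist_force: [-8.0, -2.2, 11.2]
finger_gap: 0.0194
```

Run:
```python
from h import *
st()
c=cam("scene"); save("z_s",c["frame"][200:340,190:340],4)
```

```text
t 19.57 tcp [ 0.5864 -0.0664  0.1466] jaw yaw 1.713 gap 0.0194 F [-8.  -2.2 11.2] q [-0.25  0.39 -0.05  1.15  0.01 -0.4 ]
```

View pics/z_s.png

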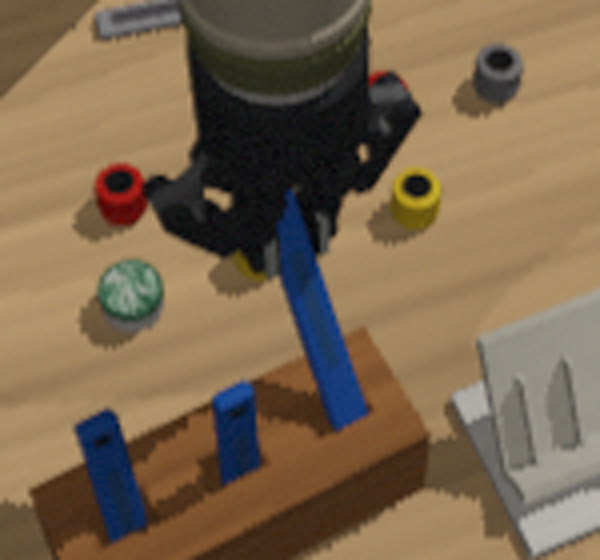

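{"op": "step_arm", "data": {"series": [[[0,0,0.8],0,230],[[-0.4,-0.2,0.8],0,230],[[-0.5,-0.2,0.4],0,230],[[-0.5,-0.2,-0.2],0,230],[[-0.5,-0.2,-0.2],0,230]]}}

```text
clock: 20.25
tcp_pos: [0.5807, -0.0681, 0.1434]
orientation: [-0.007, -0.071, 0.997, 0.009]
wrist_force: [0.1, 0.5, -0.5]
finger_gap: 0.0192
```

Run:
```python
from h import *
st()
c=cam("scene"); save("za_s",c["frame"][200:340,190:340],4)
```

```text
t 20.25 tcp [ 0.5807 -0.0681  0.1434] jaw yaw 1.713 gap 0.0192 F [ 0.1  0.5 -0.5] q [-0.26  0.39 -0.07  1.14  0.01 -0.4 ]
```

View pics/za_s.png

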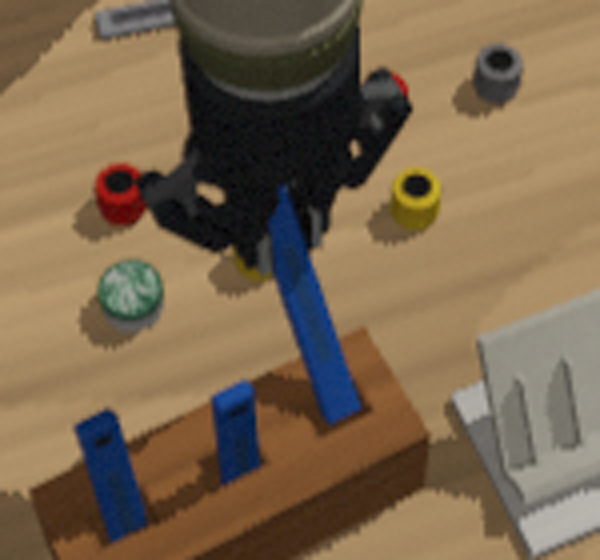

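{"op": "step_arm", "data": {"series": [[[0,0,-0.4],0,230],[[0.5,0.1,-0.6],0,230],[[1,0.15,-0.6],0,230],[[1.7,0.25,-0.6],0,230],[[2.2,0.3,-0.6],0,230]]}}

```text
clock: 20.92
tcp_pos: [0.6015, -0.0652, 0.1378]
orientation: [-0.009, -0.071, 0.997, 0.009]
wrist_force: [-4.6, -1.7, 4.2]
finger_gap: 0.0196
```

Run:
```python
from h import *
st()
c=cam("scene"); save("zb_s",c["frame"][200:340,190:340],4)
```

```text
t 20.93 tcp [ 0.6015 -0.0652  0.1378] jaw yaw 1.713 gap 0.0196 F [-4.6 -1.7  4.2] q [-0.25  0.43 -0.02  1.15  0.01 -0.39]
```

View pics/zb_s.png

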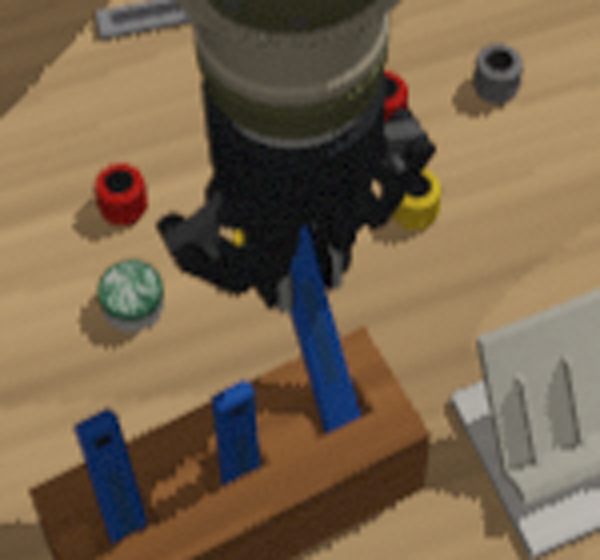

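{"op": "step_arm", "data": {"series": [[[0.5,0.1,0],0,230],[[1,0.15,-0.1],0,230],[[1.5,0.2,-0.2],0,230],[[2,0.3,-0.4],0,230],[[2.2,0.3,-0.5],0,230]]}}

```text
clock: 21.6
tcp_pos: [0.6244, -0.0621, 0.1323]
orientation: [-0.009, -0.071, 0.997, 0.009]
wrist_force: [-4.1, 0.4, 2.2]
finger_gap: 0.0195
```

{"op": "step_arm", "data": {"series": [[[0.5,0.1,-0.2],0,230],[[1,0.15,-0.4],0,230],[[1.5,0.2,-0.6],0,230],[[1.7,0.2,-1.0],0,230],[[1.7,0.2,-1.0],0,230]]}}

```text
clock: 22.22
tcp_pos: [0.6416, -0.06, 0.1216]
orientation: [-0.009, -0.071, 0.997, 0.009]
wrist_force: [-2.4, 0.3, -1.2]
finger_gap: 0.0193
```

Run:
```python
from h import *
st()
c=cam("scene"); save("zc_s",c["frame"][200:340,190:340],4)
```

```text
t 22.23 tcp [ 0.6416 -0.06    0.1216] jaw yaw 1.713 gap 0.0193 F [-2.4  0.3 -1.2] q [-0.22  0.51  0.07  1.16  0.01 -0.37]
```

View pics/zc_s.png

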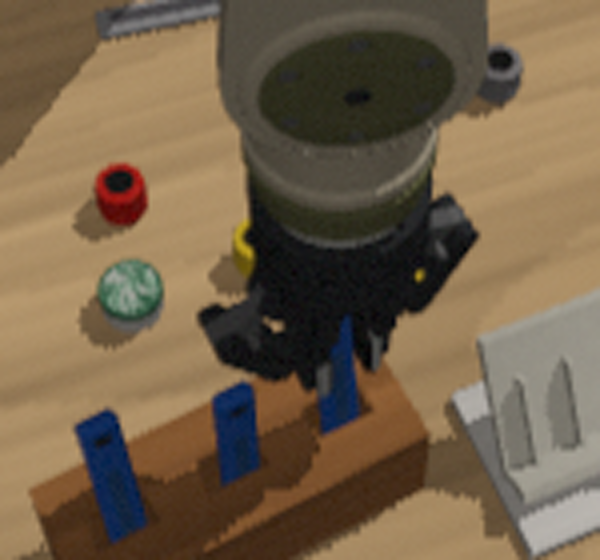

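Release; retreat upward and back toward the robot to get a clear view.

{"op": "step_arm", "data": {"series": [[[0,0,0],0,130],[[0,0,0],0,130],[[0,0,0],0,130],[[0,0,4],0,130],[[0,0,9],0,130]]}}

```text
clock: 22.9
tcp_pos: [0.6409, -0.0598, 0.2115]
orientation: [-0.01, -0.071, 0.997, 0.009]
wrist_force: [1.4, -0.4, 0.6]
finger_gap: 0.0417
```

{"op": "step_arm", "data": {"series": [[[-3,6,3],0,110],[[-6,12,3],0,110],[[-9,18,3],0,110],[[-11,24,3],0,110],[[-12,26,3],0,110]]}}

```text
clock: 23.52
tcp_pos: [0.5198, 0.2026, 0.2421]
orientation: [-0.009, -0.072, 0.997, 0.01]
wrist_force: [0.5, 0.0, 0.2]
finger_gap: 0.0486
```

Run:
```python
from h import *
st()
c=cam("scene"); save("zd_s",c["frame"][160:370,60:430],2)
for col in ("red","yellow"):
    for b in blobs(c,col,30,300): print(col,b[0].round(1),b[1],onz(c,*b[0],.016).round(3))
c=cam("top"); save("zd_t",c["frame"][80:240,180:460],2.8)
for col in ("red","yellow"):
    for b in blobs(c,col,30,300): print(col,b[0].round(1),b[1],onz(c,*b[0],.018).round(4))
```

```text
t 23.52 tcp [0.5198 0.2026 0.2421] jaw yaw 1.715 gap 0.0486 F [0.5 0.  0.2] q [0.22 0.29 0.04 1.34 0.02 0.07]
red [285.7 225.3] [280 218  12  15 118] [0.432 0.046 0.016]
red [219.9 248.7] [214 241  13  15 130] [ 0.442 -0.126  0.016]
red [135.  251.1] [105 247  62  11  71] [ 0.38  -0.316  0.016]
yellow [254.3 262.1] [248 254  13  16 136] [ 0.505 -0.061  0.016]
yellow [293.8 267.7] [288 259  13  17 134] [0.551 0.02  0.016]
red [418.6 156.5] [386 151  64  13 212] [ 0.559  -0.3783  0.018 ]
red [330.6 200. ] [326 196  10  10  70] [ 0.4395 -0.1244  0.018 ]
red [269.5 205. ] [265 201  10   9  68] [0.4287 0.0477 0.018 ]
yellow [277.4 164.8] [273 162  10   7  44] [0.5421 0.0234 0.018 ]
yellow [306.6 178.1] [302 173  11  11  78] [ 0.5028 -0.0583  0.018 ]
yellow [133.3 303.3] [124 271  27  54 285] [0.1639 0.4276 0.018 ]
yellow [138.  304.3] [131 285  14  33 259] [0.1611 0.4148 0.018 ]
```

View pics/zd_s.png

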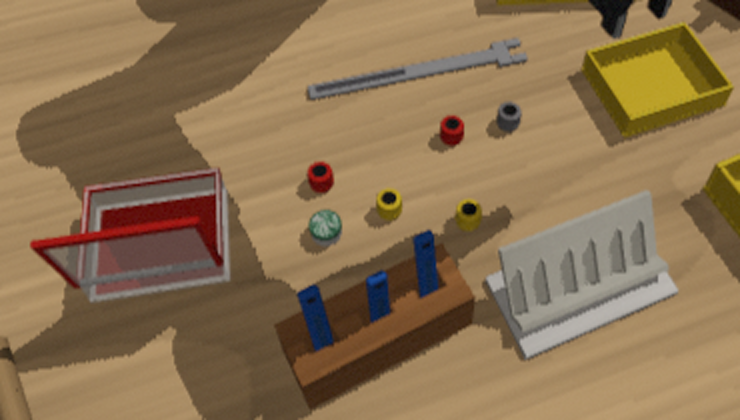

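View pics/zd_t.png

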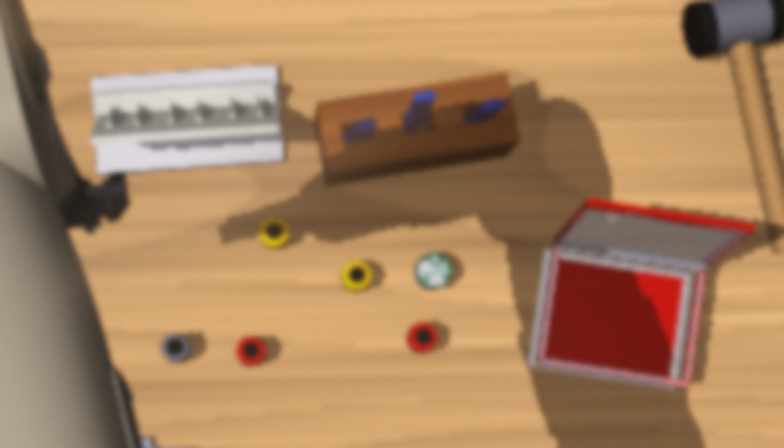

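Run:
```python
from h import *
st()
c=cam("top"); s=cam("scene")
print(onz(c,278.2,162.5,.028)); 
print(onz(s,470/2+60,209/2+160,.028))
import cv2
# tray rim: convex hull / min area rect of yellow blob
for k in (c,s):
  for b in blobs(k,"yellow",2000,2800):
    cnt=cv2.findContours(b[2].astype('uint8'),0,2)[0][0]; q=cv2.approxPolyDP(cv2.convexHull(cnt),4,True)[:,0]
    print(k["n"],[(tuple(p),onz(k,*p,.04)[:2].round(3).tolist(),onz(k,*p,0)[:2].round(3).tolist()) for p in q])
```

```text
t 23.62 tcp [0.519  0.2039 0.2422] jaw yaw 1.719 gap 0.0484 F [ 1.2 -1.  -0.2] q [0.22 0.29 0.04 1.34 0.02 0.07]
[0.54699439 0.02109342 0.028     ]
[0.54990232 0.0229261  0.028     ]
scene [((np.int32(402), np.int32(171)), [0.387, 0.399], [0.357, 0.428]), ((np.int32(426), np.int32(203)), [0.504, 0.398], [0.48, 0.427]), ((np.int32(422), np.int32(212)), [0.525, 0.373], [0.503, 0.401]), ((np.int32(372), np.int32(228)), [0.526, 0.232], [0.504, 0.253]), ((np.int32(351), np.int32(195)), [0.416, 0.231], [0.388, 0.252]), ((np.int32(353), np.int32(185)), [0.387, 0.251], [0.357, 0.273])]
```

{"op": "step_arm", "data": {"series": [[[0.6,-5,-1],-0.08,110],[[1.3,-10,-3],-0.15,110],[[2,-14,-6],-0.15,110],[[2.9,-18.2,-10],-0.15,110],[[2.9,-18.2,-13],-0.15,110]]}}

```text
clock: 24.35
tcp_pos: [0.5505, 0.0142, 0.1103]
orientation: [-0.008, 0.006, 1.0, 0.01]
wrist_force: [0.2, 0.1, 0.5]
finger_gap: 0.0483
```

{"op": "step_arm", "data": {"series": [[[0,0,0],0,110],[[0,0,-1],0,110]]}}

```text
clock: 24.6
tcp_pos: [0.552, 0.0132, 0.1016]
orientation: [-0.007, 0.007, 1.0, 0.009]
wrist_force: [0.1, -0.3, 1.0]
finger_gap: 0.0484
```

Run:
```python
from h import *
s=st()
c=cam("wrist"); save("ze_w",c["frame"][80:330,100:450],2)
print(proj(c,(.5485,.022,.028)))
```

```text
t 24.60 tcp [0.552  0.0132 0.1016] jaw yaw 1.557 gap 0.0484 F [ 0.1 -0.3  1. ] q [-0.13  0.35 -0.23  1.01  0.02 -0.12]
[287.87129242 213.35146826]
```

View pics/ze_w.png

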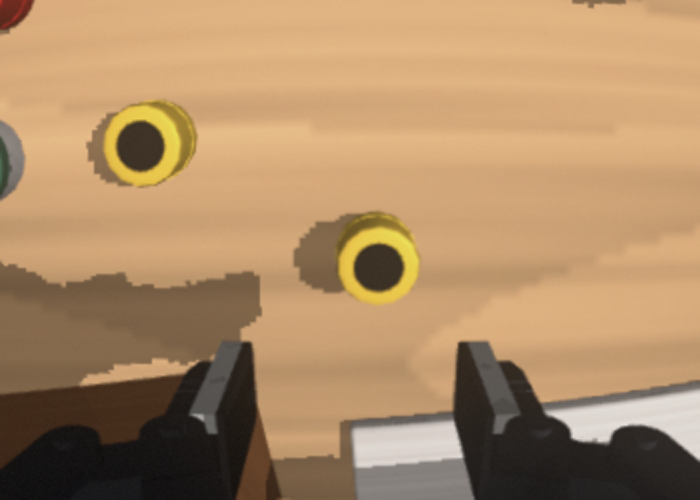

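{"op": "step_arm", "data": {"series": [[[-0.5,1,0],0,110],[[-0.5,1,-4],0,110],[[-0.5,1,-7.5],0,110],[[-0.5,1,-9.3],0,110],[[-0.5,1,-9.3],0,110]]}}

```text
clock: 25.28
tcp_pos: [0.5451, 0.0249, 0.0067]
orientation: [-0.009, 0.006, 1.0, 0.01]
wrist_force: [0.5, 0.1, 0.3]
finger_gap: 0.0488
```

{"op": "step_arm", "data": {"series": [[[0,0,0],0,230],[[0,0,0],0,230],[[0,0,0],0,230],[[0,0,0],0,230]], "newtons": 30}}

```text
clock: 25.78
tcp_pos: [0.5463, 0.0253, 0.0083]
orientation: [-0.007, 0.006, 1.0, 0.01]
wrist_force: [-0.6, 1.9, 7.8]
finger_gap: 0.0289
```

{"op": "step_arm", "data": {"series": [[[0,0,2],0,230],[[0,0,6],0,230],[[0,3,9],0,230],[[-1,8,9],0,230],[[-2,12,9],0,230]]}}

```text
clock: 26.4
tcp_pos: [0.5267, 0.1465, 0.0995]
orientation: [-0.006, 0.006, 1.0, 0.01]
wrist_force: [0.4, -0.4, -1.0]
finger_gap: 0.0284
```

Run:
```python
from h import *
s=st()
c=cam("wrist"); save("zf_w",c["frame"],1)
```

```text
t 26.40 tcp [0.5267 0.1465 0.0995] jaw yaw 1.559 gap 0.0284 F [ 0.4 -0.4 -1. ] q [ 0.11  0.34 -0.25  0.99  0.02  0.12]
```

View pics/zf_w.png

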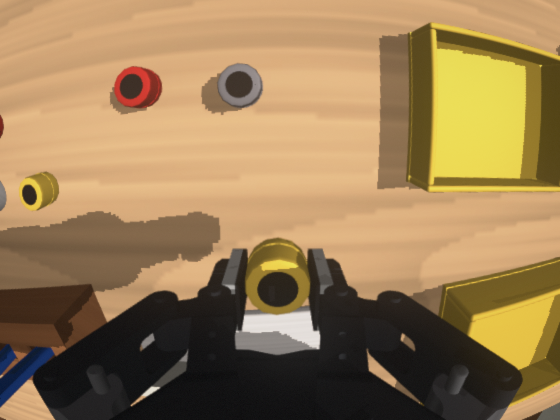

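{"op": "step_arm", "data": {"series": [[[-1.2,4.5,0],0,230],[[-2.5,9,0],0,230],[[-4,14,0],0,230],[[-5.2,17.7,-1],0,230],[[-5.2,17.7,-4],0,230]]}}

```text
clock: 27.08
tcp_pos: [0.4733, 0.3309, 0.0607]
orientation: [-0.005, 0.002, 1.0, 0.013]
wrist_force: [1.0, 0.1, -0.4]
finger_gap: 0.029
```

{"op": "step_arm", "data": {"series": [[[0,0,-2],0,230],[[0,0,-4],0,230],[[0,0,-4.4],0,230],[[0,0,-4.4],0,230]]}}

```text
clock: 27.58
tcp_pos: [0.4735, 0.3307, 0.017]
orientation: [-0.005, 0.002, 1.0, 0.013]
wrist_force: [-0.5, -0.5, -0.1]
finger_gap: 0.0291
```

Run:
```python
from h import *
s=st()
c=cam("wrist"); save("zg_w",c["frame"],1)
```

```text
t 27.57 tcp [0.4735 0.3307 0.017 ] jaw yaw 1.567 gap 0.0291 F [-0.5 -0.5 -0.1] q [ 0.46  0.47 -0.29  0.82  0.03  0.46]
```

View pics/zg_w.png

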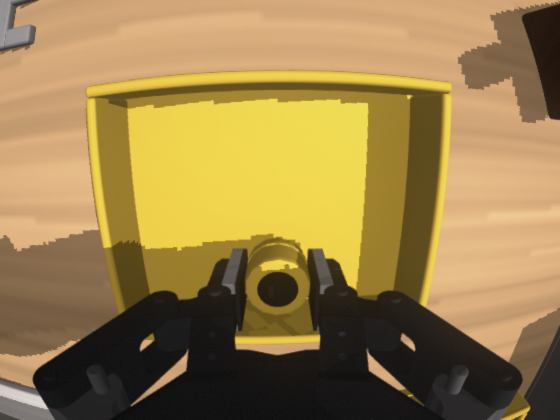

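{"op": "step_arm", "data": {"series": [[[0,0,-0.3],0,230],[[0,0,-0.3],0,130],[[0,0,-0.3],0,130],[[0,0,4],0,120],[[0,0,9],0,110]]}}

```text
clock: 28.25
tcp_pos: [0.473, 0.3305, 0.1076]
orientation: [-0.006, 0.002, 1.0, 0.012]
wrist_force: [0.6, 1.0, 0.2]
finger_gap: 0.0488
```

{"op": "step_arm", "data": {"series": [[[0.5,-6,1],0,110],[[1,-12,1],0,110],[[1.5,-18,1],0,110],[[2,-24,1],0,110],[[2.5,-30,1],0,110]]}}

```text
clock: 28.88
tcp_pos: [0.4981, 0.0286, 0.118]
orientation: [-0.005, 0.002, 1.0, 0.012]
wrist_force: [0.4, 0.1, 0.1]
finger_gap: 0.0486
```

Run:
```python
from h import *
s=st()
c=cam("wrist"); save("zh_w",c["frame"])
c=cam("scene"); save("zh_s",c["frame"][160:370,60:430],2)
for col in ("red","yellow"):
    for b in blobs(c,col,30,300): print(col,b[0].round(1),b[1],onz(c,*b[0],.016).round(3))
```

```text
t 28.88 tcp [0.4981 0.0286 0.118 ] jaw yaw 1.567 gap 0.0486 F [0.4 0.1 0.1] q [-0.12  0.24 -0.34  1.    0.02 -0.11]
red [285.7 225.4] [280 218  12  15 120] [0.432 0.046 0.016]
red [219.9 248.8] [214 241  13  15 132] [ 0.442 -0.126  0.016]
red [137.7 250.7] [105 246  63  11  74] [ 0.381 -0.309  0.016]
yellow [254.3 262.2] [248 254  13  16 132] [ 0.505 -0.061  0.016]
```

View pics/zh_w.png

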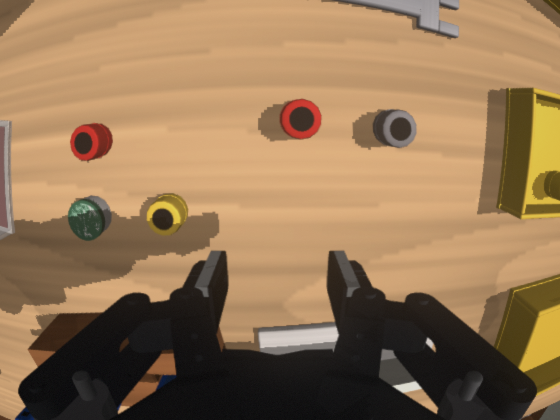

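View pics/zh_s.png

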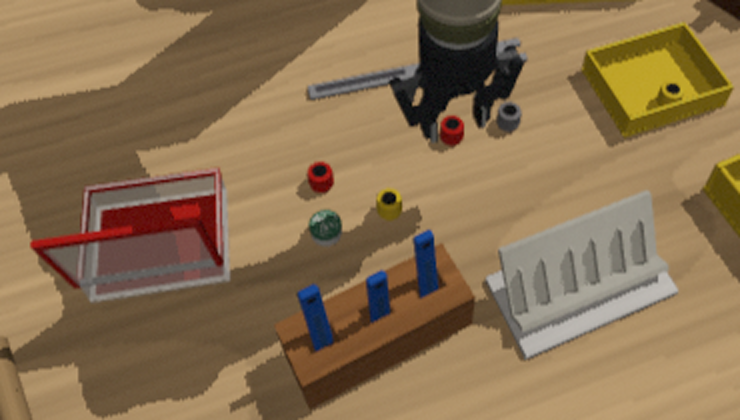

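{"op": "step_arm", "data": {"series": [[[0.3,-4.5,0],0,110],[[0.5,-8.7,0],0,110],[[0.5,-8.7,-2],0,110],[[0.5,-8.7,-2],0,110]]}}

```text
clock: 29.48
tcp_pos: [0.5028, -0.0612, 0.0969]
orientation: [-0.007, 0.006, 1.0, 0.012]
wrist_force: [-0.7, -0.4, -0.0]
finger_gap: 0.0484
```

Run:
```python
from h import *
s=st()
c=cam("wrist"); save("zi_w",c["frame"][80:330,100:450],2)
h=cv2.cvtColor(c["frame"],cv2.COLOR_RGB2HSV)
for col in ("red","yellow"):
    for b in blobs(c,col,200,6000): print(col,b[0].round(1),b[1],onz(c,*b[0],.022).round(4))
print(proj(c,(.503,-.0595,.028)))
```

```text
t 29.48 tcp [ 0.5028 -0.0612  0.0969] jaw yaw 1.559 gap 0.0484 F [-0.7 -0.4 -0. ] q [-0.29  0.28 -0.34  0.97  0.02 -0.28]
red [422.4 115.6] [400  97  46  41 871] [0.4284 0.046  0.022 ]
red [ 31.6 177.6] [ 21 106  18 155 871] [ 0.4659 -0.2632  0.022 ]
red [184.8 130.2] [ 160  110   47   43 1098] [ 0.4392 -0.1218  0.022 ]
red [ 11.6 167.9] [   0  112   26  115 2645] [ 0.4559 -0.2872  0.022 ]
red [ 16.5 283. ] [  0 263  36  42 281] [ 0.5686 -0.3181  0.022 ]
yellow [279.1 216.4] [258 194  41  46 847] [ 0.5018 -0.0581  0.022 ]
[277.32723831 220.70101366]
```

View pics/zi_w.png

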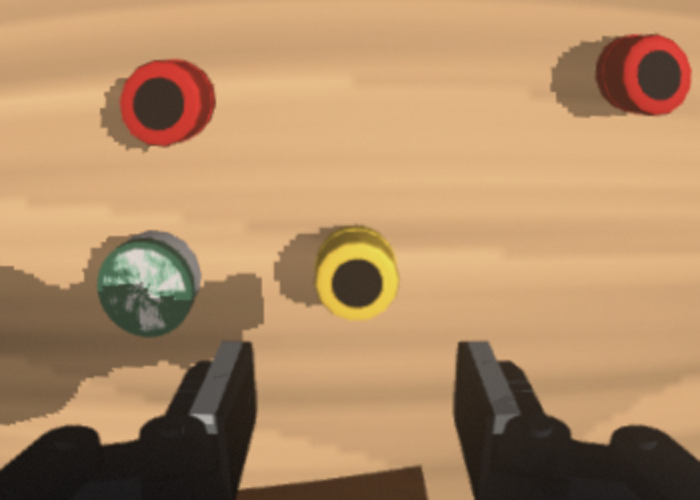

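{"op": "step_arm", "data": {"series": [[[0,0.2,-4],0,110],[[0,0.2,-8],0,110],[[0,0.2,-8.9],0,110],[[0,0.2,-8.9],0,110]]}}

```text
clock: 30.02
tcp_pos: [0.5034, -0.0584, 0.0092]
orientation: [-0.006, 0.005, 1.0, 0.012]
wrist_force: [-1.0, 0.7, 0.1]
finger_gap: 0.0486
```

{"op": "step_arm", "data": {"series": [[[0,0,0],0,230],[[0,0,0],0,230],[[0,0,0],0,230],[[0,0,0],0,230]]}}

```text
clock: 30.52
tcp_pos: [0.5049, -0.0586, 0.011]
orientation: [-0.004, 0.005, 1.0, 0.012]
wrist_force: [-0.8, 1.1, 7.2]
finger_gap: 0.0288
```

{"op": "step_arm", "data": {"series": [[[0,0,2],0,230],[[0,0,6],0,230],[[-1,4,9],0,230],[[-2,10,9],0,230],[[-3,16,9],0,230]]}}

```text
clock: 31.15
tcp_pos: [0.4757, 0.1026, 0.1027]
orientation: [-0.003, 0.006, 1.0, 0.012]
wrist_force: [0.8, 0.7, -0.6]
finger_gap: 0.0286
```

{"op": "step_arm", "data": {"series": [[[-1,5,0],0,230],[[-2,10,0],0,230],[[-3,15,0],0,230],[[-4,20,0],0,230],[[-5,22.2,0],0,230]]}}

```text
clock: 31.78
tcp_pos: [0.4256, 0.3273, 0.1037]
orientation: [-0.002, 0.004, 1.0, 0.013]
wrist_force: [0.3, -0.9, -0.8]
finger_gap: 0.0288
```

Run:
```python
from h import *
s=st()
c=cam("wrist"); save("zj_w",c["frame"])
```

```text
t 31.77 tcp [0.4256 0.3273 0.1037] jaw yaw 1.562 gap 0.0288 F [ 0.3 -0.9 -0.8] q [ 0.49  0.3  -0.29  0.97  0.02  0.5 ]
```

View pics/zj_w.png

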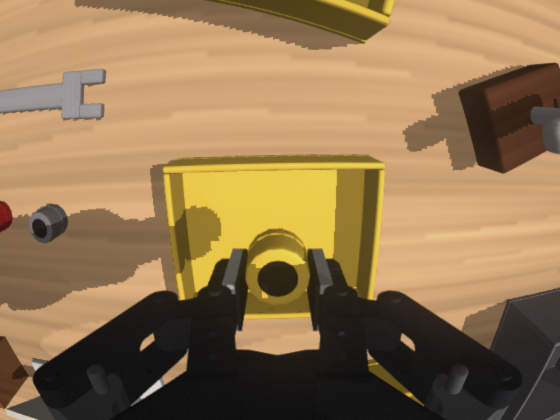

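{"op": "step_arm", "data": {"series": [[[0,0,-4],0,230],[[0,0,-7],0,230],[[0,0,-8.4],0,230],[[0,0,-8.4],0,230]]}}

```text
clock: 32.33
tcp_pos: [0.4241, 0.3281, 0.0193]
orientation: [-0.003, 0.004, 1.0, 0.013]
wrist_force: [-0.4, -0.5, -0.4]
finger_gap: 0.0287
```

{"op": "step_arm", "data": {"series": [[[0,0,-0.2],0,130],[[0,0,-0.2],0,130],[[0,0,-0.2],0,130],[[0,0,4],0,120],[[0,0,9],0,110]]}}

```text
clock: 32.95
tcp_pos: [0.4233, 0.3277, 0.1097]
orientation: [-0.004, 0.004, 1.0, 0.012]
wrist_force: [1.6, 1.8, -0.7]
finger_gap: 0.0487
```

{"op": "step_arm", "data": {"series": [[[0,-6,0],0,110],[[0,-12,0],0,110],[[0,-18,0],0,110],[[0,-24,0],0,110],[[0.3,-28,0],0,110]]}}

```text
clock: 33.58
tcp_pos: [0.4261, 0.0455, 0.1103]
orientation: [-0.003, 0.005, 1.0, 0.012]
wrist_force: [0.5, 0.2, 1.3]
finger_gap: 0.0482
```

Run:
```python
from h import *
s=st()
c=cam("wrist"); save("zk_w",c["frame"])
for b in blobs(c,"red",200,6000): print(b[0].round(1),b[1],onz(c,*b[0],.02).round(4))
c=cam("scene"); save("zk_s",c["frame"][160:370,60:430],2)
```

```text
t 33.58 tcp [0.4261 0.0455 0.1103] jaw yaw 1.561 gap 0.0482 F [0.5 0.2 1.3] q [-0.1   0.12 -0.52  0.95  0.02 -0.09]
[277.9 211.7] [259 192  39  44 967] [0.4269 0.0481 0.02  ]
[ 83.1 225.2] [ 62 208  39  39 893] [ 0.4369 -0.1189  0.02  ]
```

View pics/zk_w.png

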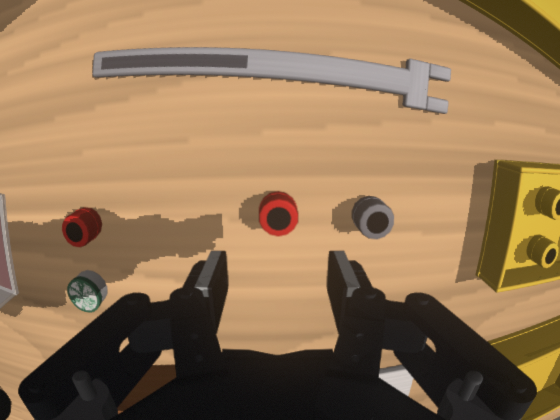

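View pics/zk_s.png

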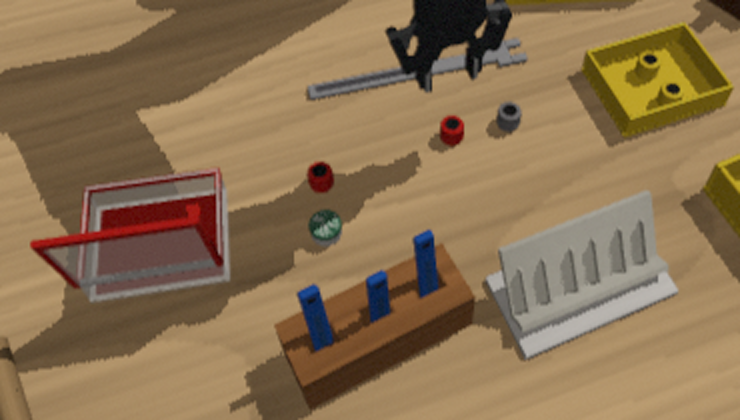

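{"op": "step_arm", "data": {"series": [[[0.1,0.2,-4],0,110],[[0.1,0.2,-8],0,110],[[0.1,0.2,-10.1],0,110],[[0.1,0.2,-10.1],0,110]]}}

```text
clock: 34.17
tcp_pos: [0.4265, 0.0473, 0.0083]
orientation: [-0.005, 0.006, 1.0, 0.012]
wrist_force: [-1.3, -0.3, -0.5]
finger_gap: 0.0488
```

{"op": "step_arm", "data": {"series": [[[0,0,0],0,230],[[0,0,0],0,230],[[0,0,0],0,230],[[0,0,0],0,230]]}}

```text
clock: 34.67
tcp_pos: [0.4275, 0.0475, 0.0093]
orientation: [-0.004, 0.006, 1.0, 0.012]
wrist_force: [-1.2, 2.7, 5.7]
finger_gap: 0.0286
```

{"op": "step_arm", "data": {"series": [[[0,0,2],0,230],[[0,0,6],0,230],[[0,-3,10],0,230],[[0,-3,10],0,230]]}}

```text
clock: 35.17
tcp_pos: [0.4304, 0.016, 0.1125]
orientation: [0.0, 0.007, 1.0, 0.012]
wrist_force: [-0.3, 0.5, -0.1]
finger_gap: 0.0288
```

Run:
```python
from h import *
s=st()
c=cam("scene"); save("zl_s",c["frame"][220:320,60:200],5)
t=cam("top"); save("zl_t",t["frame"][140:230,355:465],6)
for u in [(374.6,168.2),(431.8,174.6),(427.5,217.5),(369.3,210.4)]: print(onz(t,*u,.05).round(4))
```

```text
t 35.17 tcp [0.4304 0.016  0.1125] jaw yaw 1.556 gap 0.0288 F [-0.3  0.5 -0.1] q [-0.17  0.11 -0.51  0.95  0.02 -0.15]
[ 0.5228 -0.2446  0.05  ]
[ 0.5022 -0.4024  0.05  ]
[ 0.3838 -0.3854  0.05  ]
[ 0.4063 -0.226   0.05  ]
```

View pics/zl_s.png

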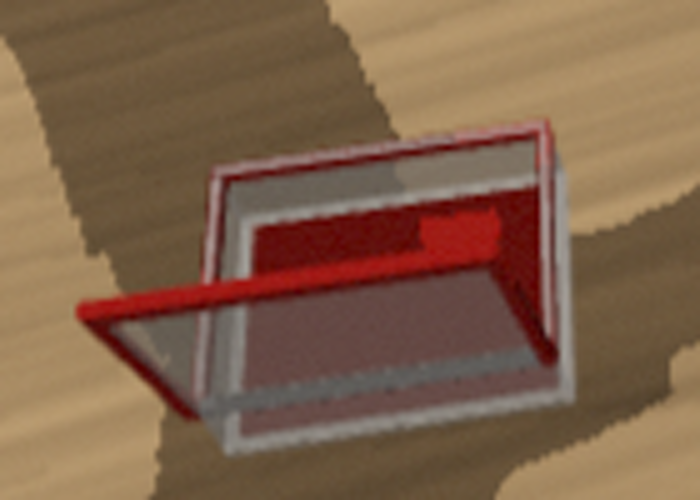

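View pics/zl_t.png

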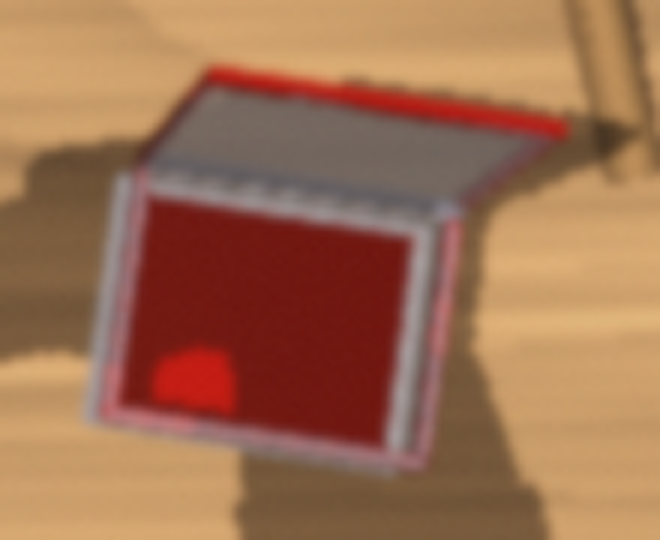

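Run:
```python
from h import *
c=cam("scene");t=cam("top")
for nm,a,b in [("near yhi",(372.5,208.8),(169.6,245)),("near ylo",(425.8,217.8),(102.4,254)),("hinge yhi",(379.2,169.2),(170,292)),("hinge ylo",(431.7,175.8),(98,302.4)),("edge yhi",(390,152.5),(159,269)),("edge ylo",(449.7,161.3),(77,282.4))]:
    p,r=tri([ray(t,*a),ray(c,*b)]); print(nm,p.round(4),np.round(r,4)[0],onz(t,*a,.05)[:2].round(4),onz(c,*b,.05)[:2].round(4))
```

```text
near yhi [ 0.411  -0.2351  0.0446] 0.001 [ 0.4105 -0.2349] [ 0.4152 -0.2339]
near ylo [ 0.3833 -0.3821  0.0446] 0.0004 [ 0.383  -0.3807] [ 0.3875 -0.3804]
hinge yhi [ 0.5226 -0.2598  0.0328] 0.0014 [ 0.5197 -0.2572] [ 0.5327 -0.2571]
hinge ylo [ 0.5    -0.4045  0.0418] 0.0003 [ 0.4988 -0.402 ] [ 0.505 -0.402]
edge yhi [ 0.544  -0.2582  0.1667] 0.0005 [ 0.5659 -0.2888] [ 0.4694 -0.2684]
edge ylo [ 0.5193 -0.4065  0.1657] 0.0023 [ 0.5384 -0.4538] [ 0.4419 -0.4392]
```

{"op": "step_arm", "data": {"series": [[[0,-6,0],-0.08,230],[[0,-12,0],-0.155,230],[[0,-18,0],-0.155,230],[[0,-24,0],-0.155,230],[[0.1,-30.3,0],-0.155,230]]}}

```text
clock: 36.0
tcp_pos: [0.4267, -0.2852, 0.1068]
orientation: [-0.004, 0.083, 0.996, 0.014]
wrist_force: [0.7, 0.4, 0.0]
finger_gap: 0.0288
```

{"op": "step_arm", "data": {"series": [[[0,0,-1],0,230],[[0,0,-2],0,230]]}}

```text
clock: 36.25
tcp_pos: [0.4256, -0.2837, 0.0846]
orientation: [-0.006, 0.083, 0.996, 0.015]
wrist_force: [-0.2, 0.1, -0.2]
finger_gap: 0.0289
```

Run:
```python
from h import *
s=st()
c=cam("wrist"); save("zm_w",c["frame"])
c=cam("scene"); save("zm_s",c["frame"][180:330,40:240],4)
```

```text
t 36.25 tcp [ 0.4256 -0.2837  0.0846] jaw yaw 1.404 gap 0.0289 F [-0.2  0.1 -0.2] q [-0.75  0.31 -0.34  0.95  0.02 -0.59]
```

View pics/zm_w.png

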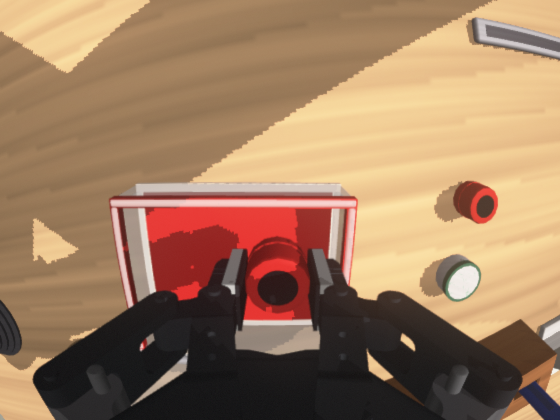

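View pics/zm_s.png

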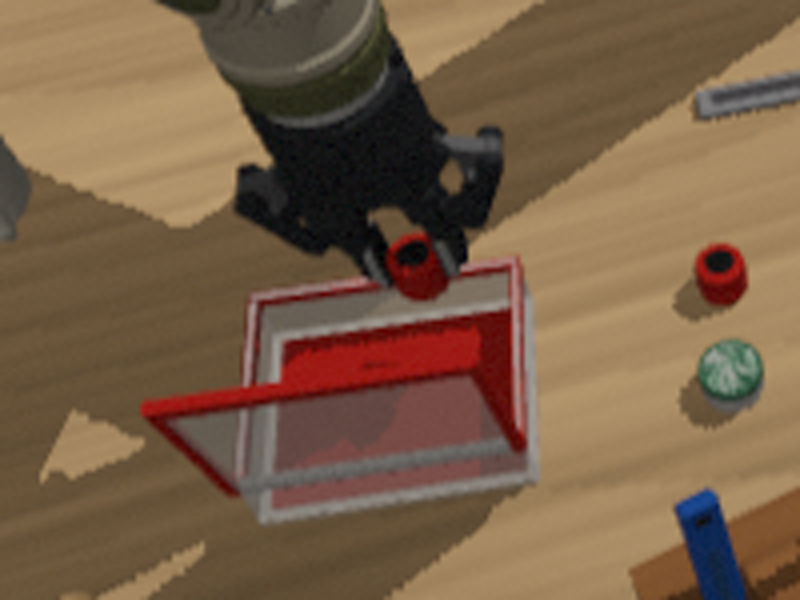

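{"op": "step_arm", "data": {"series": [[[0.8,-1.2,0],0,230],[[0.8,-1.2,0],0,230],[[0.8,-1.2,-2],0,230],[[0.8,-1.2,-4.5],0,230],[[0.8,-1.2,-4.5],0,230]]}}

```text
clock: 36.98
tcp_pos: [0.4323, -0.2929, 0.0383]
orientation: [-0.008, 0.082, 0.996, 0.017]
wrist_force: [-0.6, 0.5, 0.8]
finger_gap: 0.0288
```

Run:
```python
from h import *
s=st()
c=cam("wrist"); save("zn_w",c["frame"])
```

```text
t 36.98 tcp [ 0.4323 -0.2929  0.0383] jaw yaw 1.406 gap 0.0288 F [-0.6  0.5  0.8] q [-0.76  0.38 -0.37  0.86  0.02 -0.59]
```

View pics/zn_w.png

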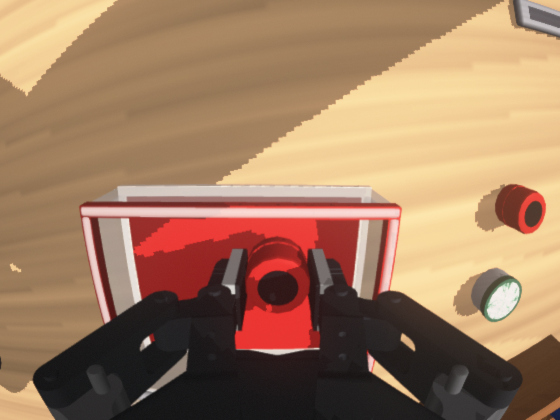

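{"op": "step_arm", "data": {"series": [[[0,0,-0.8],0,230],[[0,0,-1.7],0,230],[[0,0,-1.7],0,230]]}}

```text
clock: 37.4
tcp_pos: [0.4326, -0.2932, 0.0218]
orientation: [-0.008, 0.082, 0.996, 0.016]
wrist_force: [0.0, 0.2, -0.2]
finger_gap: 0.029
```

{"op": "step_arm", "data": {"series": [[[0,0,0],0,135],[[0,0,0],0,135],[[0,0,0],0,135],[[0,0,4],0,135],[[0,0,9],0,135]]}}

```text
clock: 38.02
tcp_pos: [0.4317, -0.2925, 0.1118]
orientation: [-0.009, 0.082, 0.996, 0.017]
wrist_force: [0.6, -0.5, 0.1]
finger_gap: 0.04
```

{"op": "step_arm", "data": {"series": [[[0,5,0],0.08,120],[[0,10,0],0.155,110],[[0.2,14,0],0.155,110],[[0.6,16.9,0],0.155,110],[[0.6,16.9,0],0.155,110]]}}

```text
clock: 38.65
tcp_pos: [0.4376, -0.1219, 0.1121]
orientation: [-0.01, 0.003, 1.0, 0.017]
wrist_force: [-0.2, -0.1, -0.9]
finger_gap: 0.0487
```

Run:
```python
from h import *
s=st()
c=cam("wrist"); save("zo_w",c["frame"])
for b in blobs(c,"red",200,6000): print(b[0].round(1),b[1],onz(c,*b[0],.02).round(4))
c=cam("scene"); save("zo_s",c["frame"][180:330,40:240],4)
```

```text
t 38.65 tcp [ 0.4376 -0.1219  0.1121] jaw yaw 1.564 gap 0.0487 F [-0.2 -0.1 -0.9] q [-0.46  0.18 -0.43  0.99  0.02 -0.46]
[ 90.1 208.9] [  0 167 119 133 697] [ 0.4333 -0.2753  0.02  ]
[270.3 211.4] [251 192  39  43 938] [ 0.4374 -0.1241  0.02  ]
```

View pics/zo_w.png

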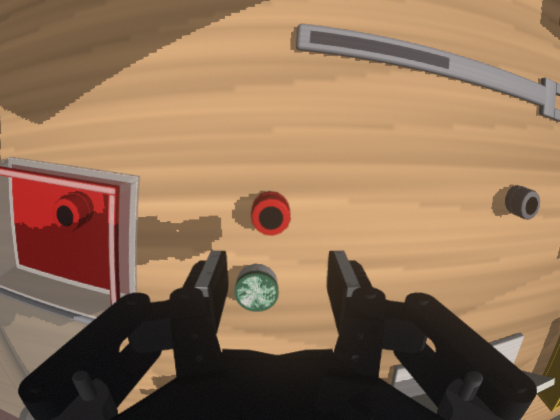

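View pics/zo_s.png

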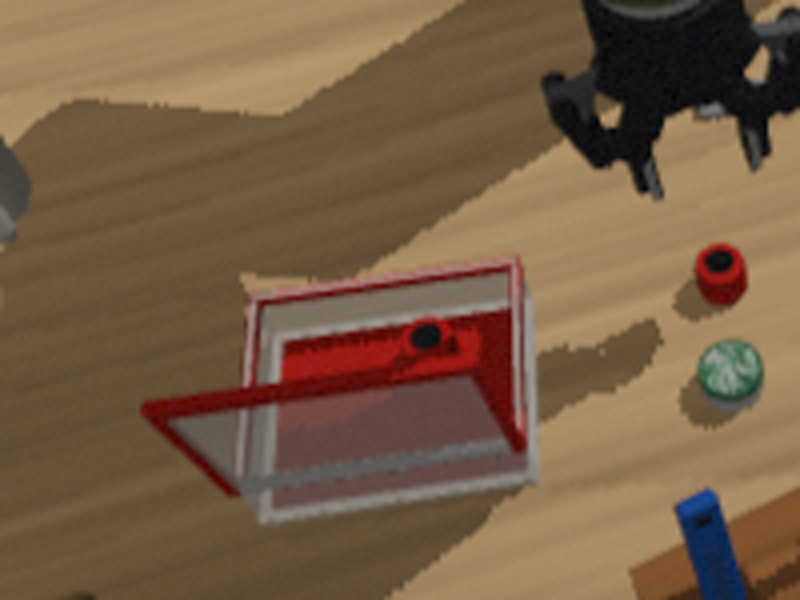

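{"op": "step_arm", "data": {"series": [[[0.1,-0.3,-4],0,110],[[0.1,-0.3,-8],0,110],[[0.1,-0.3,-10.3],0,110],[[0.1,-0.3,-10.3],0,110]]}}

```text
clock: 39.25
tcp_pos: [0.4376, -0.1273, 0.0076]
orientation: [-0.011, 0.005, 1.0, 0.017]
wrist_force: [-0.1, 0.6, 0.7]
finger_gap: 0.0484
```

{"op": "step_arm", "data": {"series": [[[0,0,0],0,230],[[0,0,0],0,230],[[0,0,0],0,230],[[0,0,0],0,230]]}}

```text
clock: 39.75
tcp_pos: [0.4384, -0.1279, 0.0085]
orientation: [-0.011, 0.005, 1.0, 0.016]
wrist_force: [-1.3, -1.1, 5.7]
finger_gap: 0.0288
```

{"op": "step_arm", "data": {"series": [[[0,0,2],0,230],[[0,0,6],0,230],[[0,0,10],0,230],[[0,-3,10],-0.1,230],[[0,-5,10],-0.155,230]]}}

```text
clock: 40.38
tcp_pos: [0.4387, -0.1787, 0.109]
orientation: [-0.009, 0.084, 0.996, 0.017]
wrist_force: [0.4, 0.5, -0.4]
finger_gap: 0.0288
```

{"op": "step_arm", "data": {"series": [[[0.5,-4,0],0,230],[[1,-9,0],0,230],[[1.6,-14,0],0,230],[[2.0,-17,0],0,230],[[2.0,-17,-3],0,230]]}}

```text
clock: 41.0
tcp_pos: [0.4599, -0.3529, 0.0794]
orientation: [-0.007, 0.085, 0.996, 0.015]
wrist_force: [-0.1, 0.2, -0.3]
finger_gap: 0.0286
```

Run:
```python
from h import *
s=st()
c=cam("wrist"); save("zp_w",c["frame"])
c=cam("scene"); save("zp_s",c["frame"][180:330,40:240],4)
```

```text
t 41.00 tcp [ 0.4599 -0.3529  0.0794] jaw yaw 1.400 gap 0.0286 F [-0.1  0.2 -0.3] q [-0.8   0.43 -0.17  1.    0.01 -0.63]
```

View pics/zp_w.png

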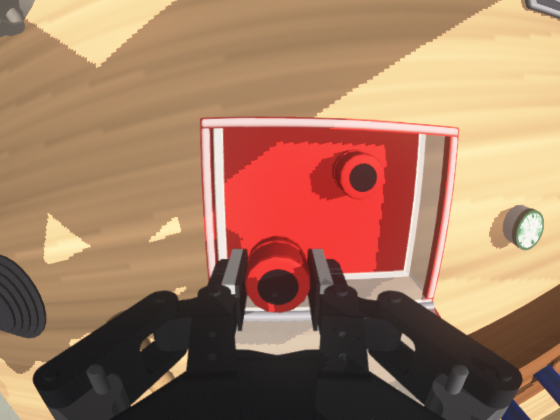

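View pics/zp_s.png

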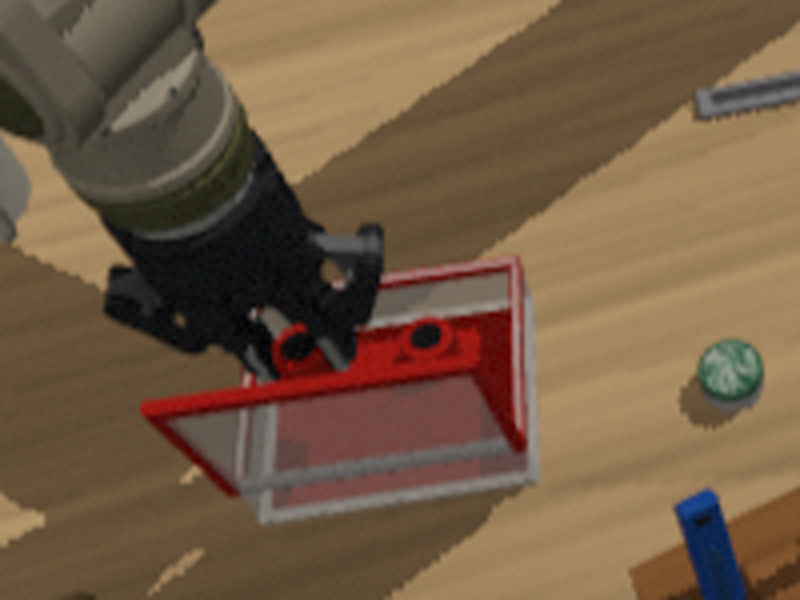

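{"op": "step_arm", "data": {"series": [[[-0.6,0.8,0],0,230],[[-0.6,0.8,0],0,230],[[-0.6,0.8,-3],0,230],[[-0.6,0.8,-5.7],0,230],[[-0.6,0.8,-5.7],0,230]]}}

```text
clock: 41.72
tcp_pos: [0.4493, -0.3379, 0.0171]
orientation: [-0.013, 0.084, 0.996, 0.02]
wrist_force: [-0.2, 0.7, -0.0]
finger_gap: 0.0289
```

{"op": "step_arm", "data": {"series": [[[0,0,0],0,140],[[0,0,0],0,140],[[0,0,0],0,140],[[0,0,4],0,140],[[0,0,9],0,140]]}}

```text
clock: 42.35
tcp_pos: [0.4485, -0.3373, 0.1074]
orientation: [-0.014, 0.084, 0.996, 0.021]
wrist_force: [1.2, 0.1, -0.5]
finger_gap: 0.0383
```

{"op": "step_arm", "data": {"series": [[[0,3,4],0,140],[[0,6,8],0,180],[[0,9,8],0,255],[[0,12,8],0,255]]}}

```text
clock: 42.85
tcp_pos: [0.449, -0.2167, 0.1889]
orientation: [-0.012, 0.084, 0.996, 0.021]
wrist_force: [-0.0, 1.1, -1.5]
finger_gap: 0.0004
```

Run:
```python
from h import *
s=st()
c=cam("wrist"); save("zq_w",c["frame"])
c=cam("scene"); save("zq_s",c["frame"][180:330,40:240],4)
t=cam("top"); save("zq_t",t["frame"][80:240,100:460],2.2)
```

```text
t 42.85 tcp [ 0.449  -0.2167  0.1889] jaw yaw 1.401 gap 0.0004 F [-0.   1.1 -1.5] q [-0.62  0.22 -0.19  1.21  0.02 -0.46]
```

View pics/zq_s.png

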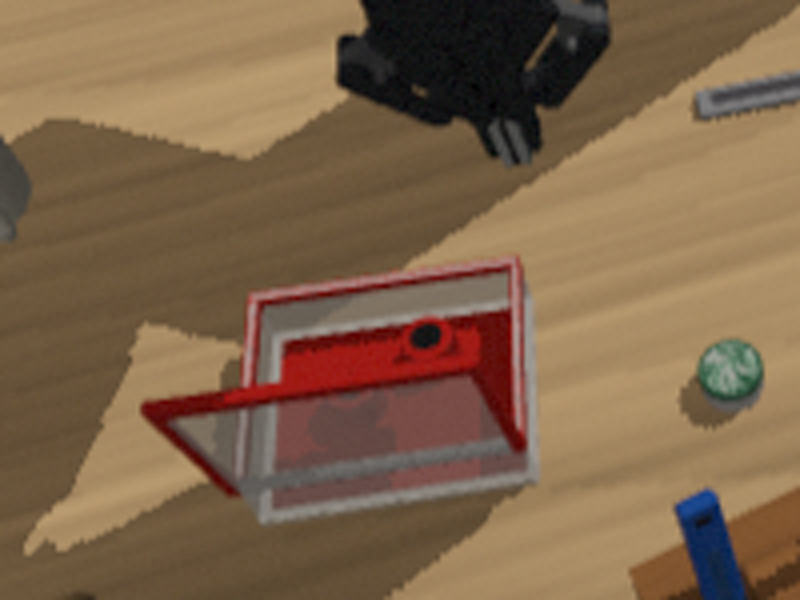

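View pics/zq_t.png

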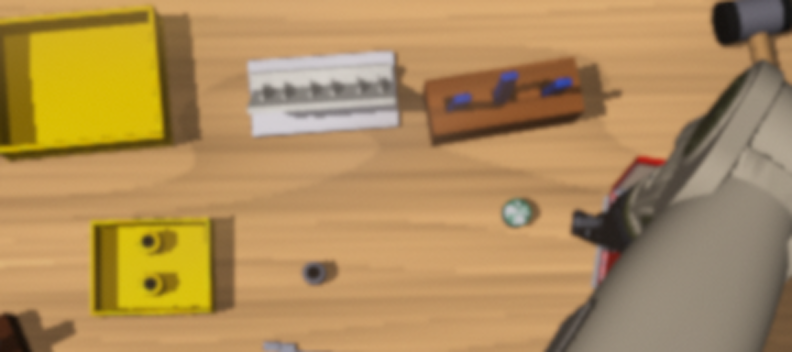

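Both reds are standing in the box. Next I shut the flap: closed fingers go over to its far side, then push it along its arc.

{"op": "step_arm", "data": {"series": [[[1,0,5],0,255],[[5,-2,7],0,255],[[9,-5,7],0,255],[[12.5,-9,7],0,255],[[12.8,-12.2,7],0,255]]}}

```text
clock: 43.62
tcp_pos: [0.5784, -0.3408, 0.2566]
orientation: [-0.013, 0.083, 0.996, 0.021]
wrist_force: [0.5, -0.2, -0.4]
finger_gap: 0.0
```

Run:
```python
from h import *
s=st()
p=s["tcp_pos"]-np.array([.515,-.329,.05]); print("ex %.3f ey %.3f z %.3f"%(p[0]*.985-p[1]*.17,p[0]*.17+p[1]*.985,p[2]))
c=cam("wrist"); save("zr_w",c["frame"])
c=cam("scene"); save("zr_s",c["frame"][180:330,40:240],4)
```

```text
t 43.62 tcp [ 0.5784 -0.3408  0.2566] jaw yaw 1.404 gap 0.0000 F [ 0.5 -0.2 -0.4] q [-0.66  0.55  0.47  1.54  0.02 -0.5 ]
ex 0.064 ey -0.001 z 0.207
```

View pics/zr_w.png

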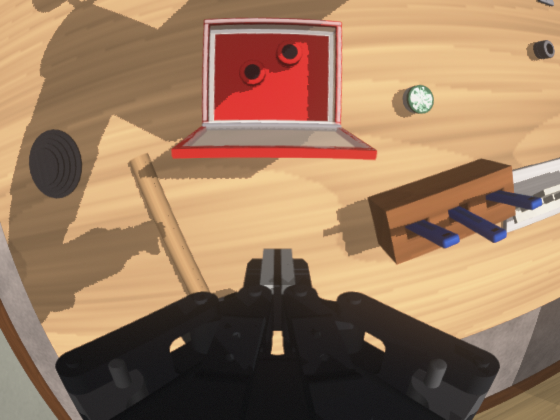

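View pics/zr_s.png

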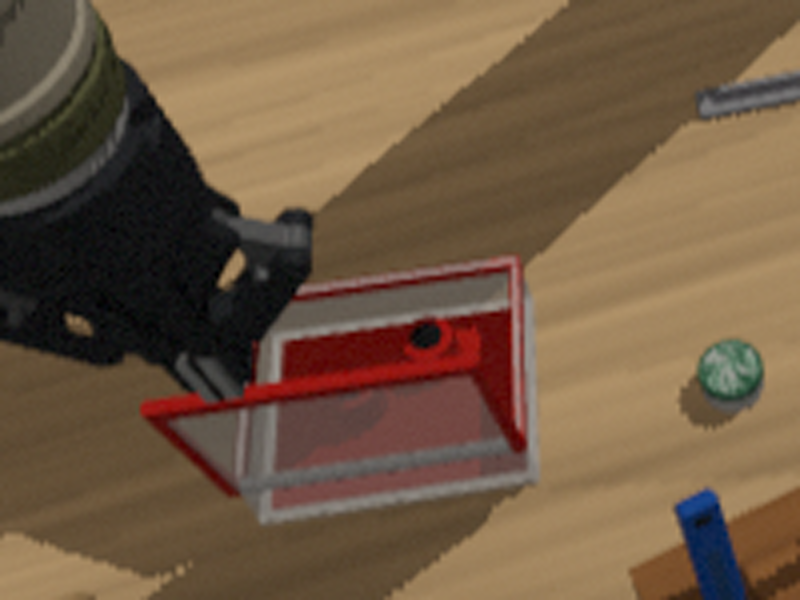

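{"op": "step_arm", "data": {"series": [[[0,0,-4],0,255],[[0,0,-8],0,255],[[0,0,-11.5],0,255],[[0,0,-11.5],0,255]]}}

```text
clock: 44.22
tcp_pos: [0.5746, -0.3416, 0.1381]
orientation: [-0.016, 0.085, 0.996, 0.022]
wrist_force: [-0.3, -0.1, 0.4]
finger_gap: 0.0003
```

```bash
cat >> h.py <<'E'
def bx():
    s=st(); p=s["tcp_pos"]-np.array([.515,-.329,.05]); print("ex %.3f ey %.3f z %.3f"%(p[0]*.985-p[1]*.17,p[0]*.17+p[1]*.985,p[2]))
E
python3 - <<'E'
from h import *
bx()
c=cam("wrist"); save("zs_w",c["frame"])
c=cam("scene"); save("zs_s",c["frame"][180:330,40:240],4)
E
```

```text
t 44.23 tcp [ 0.5746 -0.3416  0.1381] jaw yaw 1.399 gap 0.0003 F [-0.3 -0.1  0.4] q [-0.67  0.58  0.22  1.27  0.02 -0.49]
ex 0.061 ey -0.002 z 0.088
```

View pics/zs_w.png

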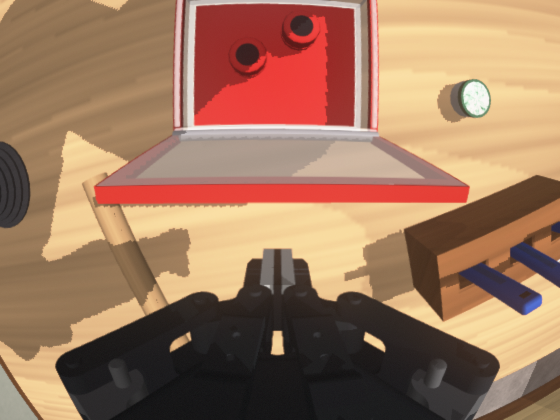

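View pics/zs_s.png

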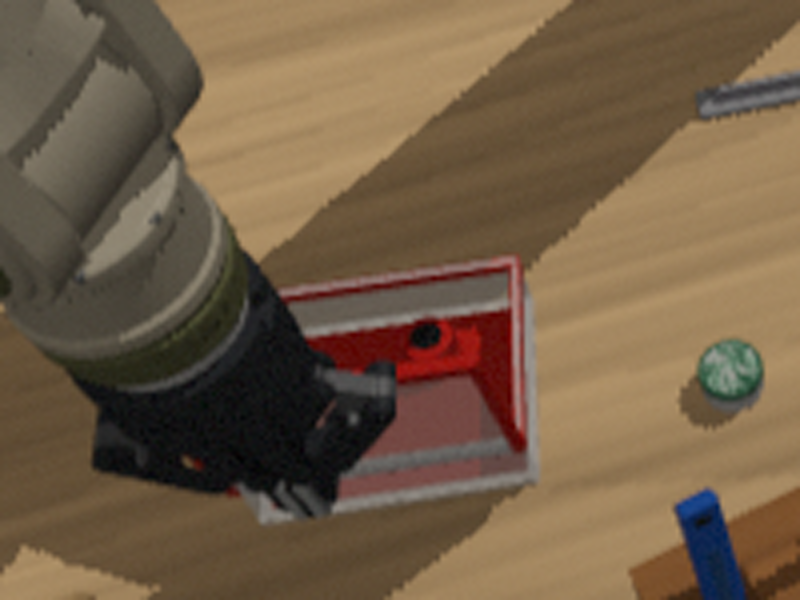

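{"op": "step_arm", "data": {"series": [[[-1.5,0.3,0],0,255],[[-2.5,0.4,0],0,255],[[-3.5,0.6,0],0,255],[[-4.8,0.8,0],0,255],[[-6.1,1.0,0],0,255]]}}

```text
clock: 44.95
tcp_pos: [0.5153, -0.333, 0.1426]
orientation: [-0.013, 0.085, 0.996, 0.02]
wrist_force: [1.3, -0.7, -1.5]
finger_gap: 0.0002
```

Run:
```python
from h import *
bx()
c=cam("wrist"); save("zt_w",c["frame"])
```

```text
t 44.95 tcp [ 0.5153 -0.333   0.1426] jaw yaw 1.400 gap 0.0002 F [ 1.3 -0.7 -1.5] q [-0.71  0.46  0.04  1.2   0.02 -0.54]
ex 0.001 ey -0.004 z 0.093
```

View pics/zt_w.png

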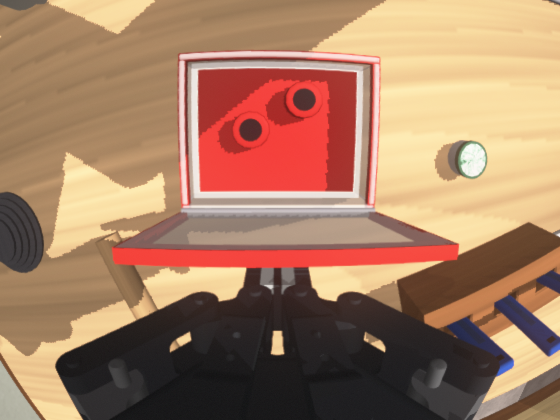

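{"op": "step_arm", "data": {"series": [[[-1,0.2,-0.4],0,255],[[-2,0.35,-0.8],0,255],[[-3,0.5,-1.3],0,255],[[-4,0.7,-2.0],0,255],[[-5,0.9,-2.8],0,255]]}}

```text
clock: 45.62
tcp_pos: [0.4628, -0.3235, 0.1139]
orientation: [-0.014, 0.085, 0.996, 0.02]
wrist_force: [1.3, -0.8, 0.2]
finger_gap: 0.0002
```

Run:
```python
from h import *
bx()
c=cam("wrist"); save("zu_w",c["frame"])
c=cam("scene"); save("zu_s",c["frame"][180:330,40:240],4)
```

```text
t 45.62 tcp [ 0.4628 -0.3235  0.1139] jaw yaw 1.399 gap 0.0002 F [ 1.3 -0.8  0.2] q [-0.76  0.39 -0.14  1.09  0.01 -0.59]
ex -0.052 ey -0.003 z 0.064
```

View pics/zu_w.png

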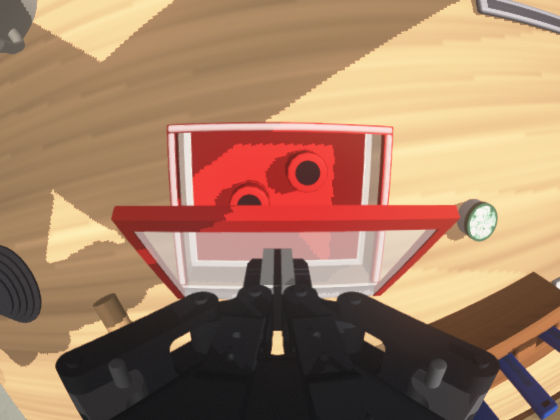

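View pics/zu_s.png

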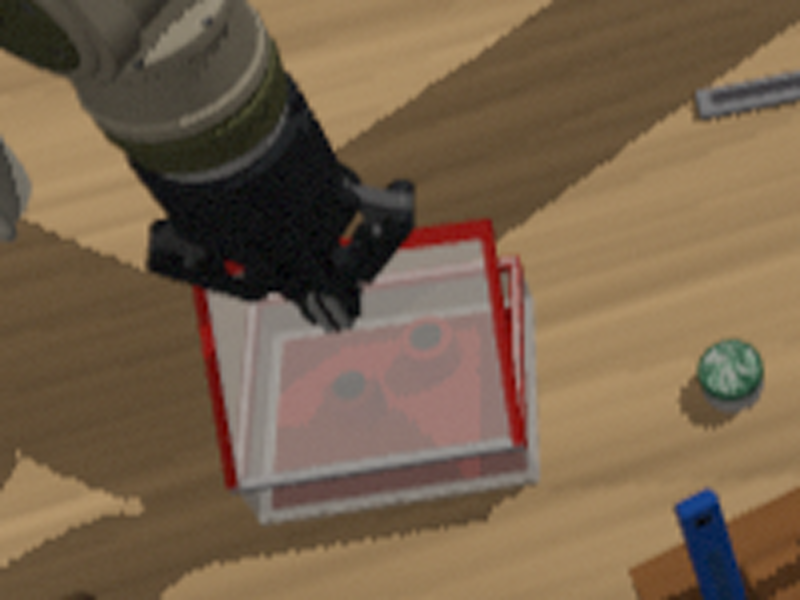

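{"op": "step_arm", "data": {"series": [[[-0.7,0.1,-0.8],0,255],[[-1.3,0.2,-1.6],0,255],[[-1.8,0.3,-2.6],0,255],[[-2.3,0.4,-3.7],0,255],[[-2.6,0.4,-4.7],0,255]]}}

```text
clock: 46.35
tcp_pos: [0.4352, -0.3182, 0.0651]
orientation: [-0.016, 0.086, 0.996, 0.022]
wrist_force: [1.1, 0.1, 1.6]
finger_gap: -0.0
```

Run:
```python
from h import *
bx()
```

```text
t 46.35 tcp [ 0.4352 -0.3182  0.0651] jaw yaw 1.398 gap -0.0000 F [1.1 0.1 1.6] q [-0.79  0.39 -0.27  0.96  0.01 -0.62]
ex -0.080 ey -0.003 z 0.015
```

{"op": "step_arm", "data": {"series": [[[-0.2,0,-0.5],0,255],[[-0.2,0,-0.9],0,255],[[-0.2,0,-1.1],0,255]]}}

```text
clock: 46.72
tcp_pos: [0.4328, -0.3181, 0.055]
orientation: [-0.016, 0.086, 0.996, 0.022]
wrist_force: [-6.4, 4.2, 17.3]
finger_gap: 0.0002
```

Run:
```python
from h import *
bx()
c=cam("scene"); save("zv_s",c["frame"][180:330,40:240],4)
```

```text
t 46.73 tcp [ 0.4328 -0.3181  0.055 ] jaw yaw 1.398 gap 0.0002 F [-6.4  4.2 17.3] q [-0.79  0.4  -0.29  0.94  0.01 -0.62]
ex -0.083 ey -0.003 z 0.005
```

View pics/zv_s.png

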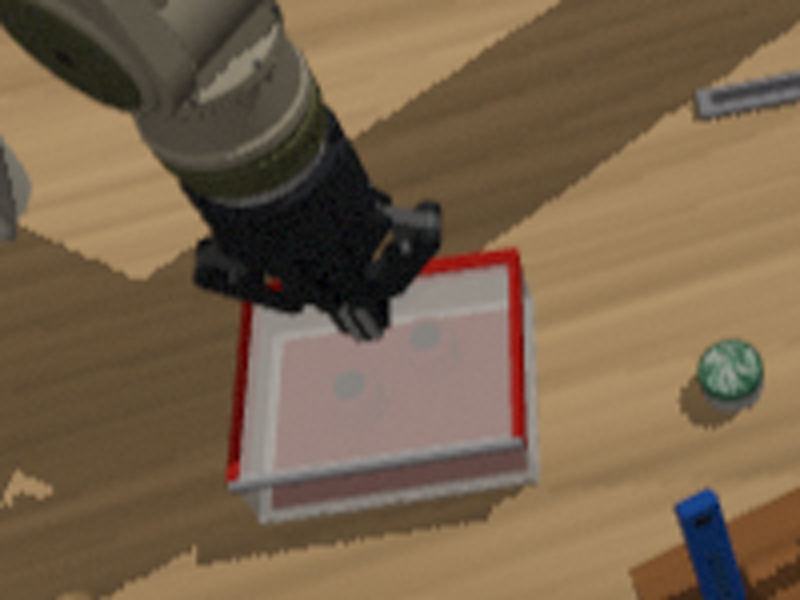

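{"op": "step_arm", "data": {"series": [[[0,0,1],0,255],[[0,0,5],0,255],[[0,5,10],0,255],[[0,10,15],0,255],[[0,16,16],0,255]]}}

```text
clock: 47.4
tcp_pos: [0.4344, -0.1701, 0.2149]
orientation: [-0.013, 0.087, 0.996, 0.02]
wrist_force: [0.5, 0.7, -0.4]
finger_gap: -0.0001
```

{"op": "step_arm", "data": {"series": [[[0,6,0],0,255],[[0,12,0],0,255],[[-1,18,0],0,255],[[-1,24,0],0,255],[[-1,24,0],0,255]]}}

```text
clock: 48.02
tcp_pos: [0.4239, 0.0738, 0.2157]
orientation: [-0.013, 0.083, 0.996, 0.021]
wrist_force: [0.5, -0.1, -0.6]
finger_gap: 0.0
```

Run:
```python
from h import *
st()
c=cam("scene"); save("zw_s",c["frame"][160:370,60:430],2.1); save("zw_b",c["frame"][225:320,80:190],6)
t=cam("top"); save("zw_t",t["frame"][80:240,120:460],2.3)
for col in ("red","yellow"):
    for b in blobs(c,col,30,2000): print(col,b[0].round(1),b[1])
# near edge bar centre predicted shut: hinge -115mm
from numpy import array as A
for ey in (-.07,.07):
    p=A([.515,-.329,.0525])-.115*A([.985,-.17,0])+ey*A([.17,.985,0]); print("pred edge scene px (crop6)",((proj(c,p)-[80,225])*6).round(0))
```

```text
t 48.02 tcp [0.4239 0.0738 0.2157] jaw yaw 1.405 gap 0.0000 F [ 0.5 -0.1 -0.6] q [-0.04  0.05 -0.31  1.23  0.04  0.12]
red [134.8 260.6] [ 97 242  74  58 483]
pred edge scene px (crop6) [139. 174.]
pred edge scene px (crop6) [518. 118.]
```

View pics/zw_s.png

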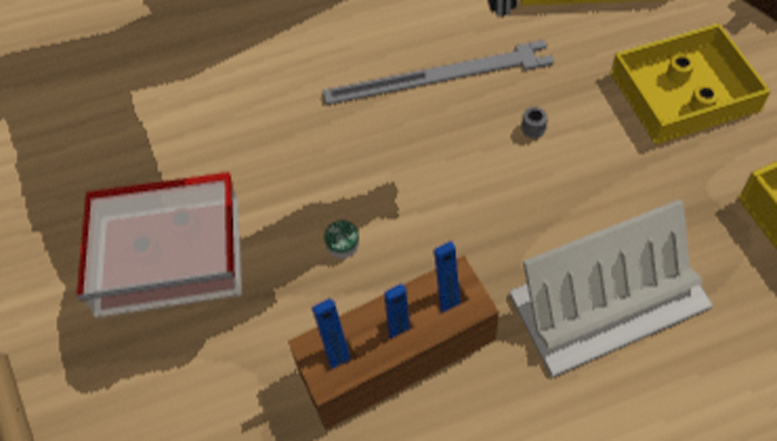

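View pics/zw_b.png

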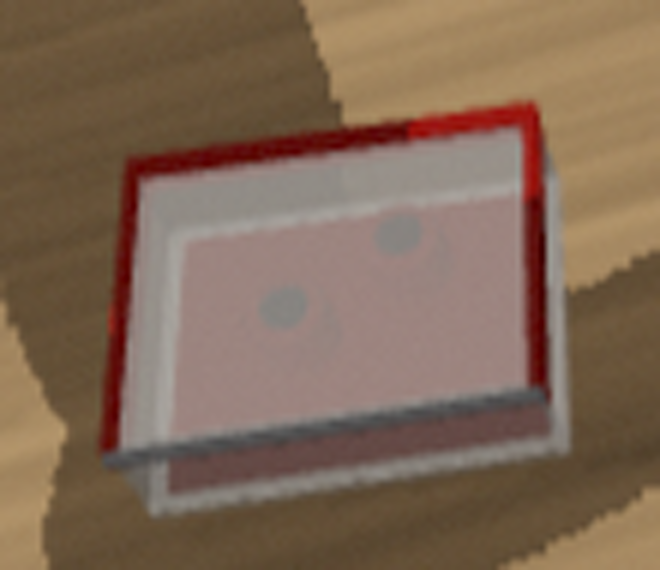

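View pics/zw_t.png

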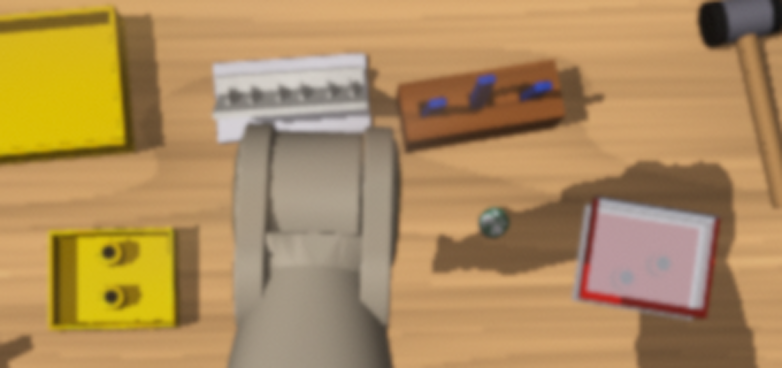

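Run:
```python
from h import *
c=cam("scene");t=cam("top"); save("zx_t",t["frame"][155:230,360:445],8)
for a,b in [((427.4,218.3),(100.8,251.3)),((372.2,209.6),(170,242.2))]:
    p,r=tri([ray(t,*a),ray(c,*b)]); print(p.round(4),np.round(r,4)[0])
```

```text
[ 0.3815 -0.3829  0.0538] 0.0008
[ 0.4085 -0.2326  0.0514] 0.0012
```

View pics/zx_t.png

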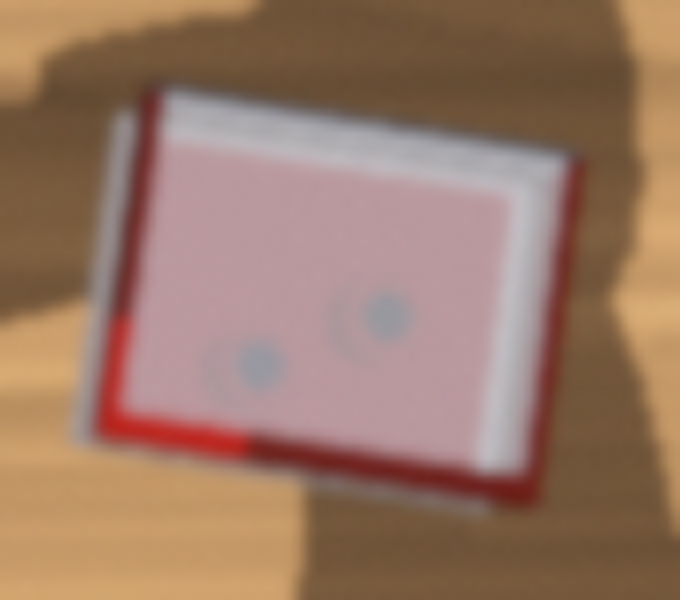

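The triangulated bar height is about 0.052–0.054 m, so the flap lies flat on the rim. The arm is clear of everything, so I'm handing in.

Run:
```python
from h import *
st(); print(env.hand_in())
```

```text
t 48.23 tcp [0.4247 0.0691 0.2151] jaw yaw 1.396 gap -0.0001 F [ 0.1 -0.4 -0.1] q [-0.06  0.06 -0.31  1.23  0.04  0.12]
the job is handed in; nothing more can be done
None
```

I put everything away and handed the job in at 48 s.

- **Levers:** All three blue levers are end-down in the block, one to a slot. Two of them lean a little within the slot play. The third touched a slot edge on its first try (about 14 N), so I backed off and put it in again.
- **Plugs:** Both yellow plugs are standing in the 120 x 150 mm yellow tray, and both red ones are standing in the clear box. I saw no third red plug. One yellow plug had been knocked about 5 cm from its starting spot before I reached it, so I measured it again and picked it up there.
- **Flap:** It is shut. I pressed it down with about 17 N and the fingertips stopped 5 mm above the rim, which is the plate's thickness. Triangulating its edge gave 51–54 mm. That method read the 50 mm rim about 5 mm low earlier, so the figure fits the top of the edge bar but is not exact.
- **Left alone:** The last views show the grey plug and the tin where they stood, and the arm clear of everything. I judged the two by eye and did not measure them again at the end.

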